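# Weigh the coin box from the back of the parts tray, then repack the tray

## Robot

A 6-joint arm with a two-finger parallel gripper is mounted at the origin on the work surface. World frame = base frame: x ahead of the robot, y to its left, z up, the work surface at z = 0. Lengths are in mm, angles in rad, forces in N, time in s.
With the tool pointing down it reaches from about 275 to 825 mm from the base axis. Payload 4.9 kg.
Tool frame: the origin (TCP) lies at the very end of the fingers, on their centre line; the grasp point (between the pads) lies 19 mm behind it; z points along the fingers, y is the line along which they close (so a half turn about z gives the same grasp; the last joint's range is limited). The gripper opens to 85 mm and grips with 20 to 120 N. Pads are 22 mm wide; open, the fingers measure 114 mm over their backs; the gripper's body (76 mm by 85 mm) begins 54 mm behind the grasp point. The pads swing forward as they close: fully open they stand 13 mm farther back than shut.
Start: joints at [-0.134, 0.326, -0.193, 1.052, 0, 1.437], TCP at [550.017, 0.009, 231.281] pointing down, gripper open.
Joint ranges: [-2.65, 2.65], [-0.97, 1.79], [-1.3, 1.35], [-1.93, 2.1], [-1.47, 1.37], [-3.14, 3.14]. Speed limits (rad/s): [2.57, 2.57, 3.14, 3.14, 3.14, 3.14].

## Interface

Orientations are given as a unit quaternion [x, y, z, w].
In Python, from rig import ctrl gives the robot as it stands.
- The arm moves only by the tool arm_command, never from a script. Its argument "rows" is a list of rows, each an object of numbers: "claw": the closure in counts, from 0 (fully open) to 255 (shut); "dx", "dy", "dz": the shift along the tool's x, y, z in m; "wx", "wy", "wz": the turn, a rotation vector about the tool's x, y, z in degrees. A call has 1 to 8 rows; each row shifts and turns the commanded pose from where the row before left it, along the tool's axes as they then stand; what a row does not reach is not made up. A row lasts 1/8 s, in which the tool goes at most 62.5 mm and 10.7 degrees, less where a joint would pass 70% of its speed; a pose out of reach is approached as far as the arm can. A call with a gripper value outside its range is refused whole. The fingers move at their own pace and stop on an object; "squeeze" is the grip in N (left out, the last holds). Time passes only in rows, so rows that do not move let the fingers close. It gives the time, the measured TCP pose, the force, the opening and the grip force at its end, in the units of the state.
- ctrl.sense(): the state, without advancing time (a new reading comes with each control period).
- ctrl.get_image(name): name is "scene" or "side" or "wrist"; returns the picture (480x640x3 uint8, red, green, blue); there is no depth.
- ctrl.get_calibration(name): a dict with "mtx" (3x3 intrinsics, pixels), "eye" and "attitude" of the camera in the world. Camera axes: x right, y up, looking along -z (the intrinsics and any distortion apply to the point x, -y, -z); pixel columns grow to the right and rows downward; lengths in mm; the calibration is good to about 2 mm. The wrist camera is an equidistant fisheye: a pixel r from the principal point sees the ray r / f radians off the axis. A picture is of the moment at which its call begins: read the wrist's pose just before it. get_calibration takes no time and is no camera call; for the wrist camera it gives the pose at the moment of the call.
- ctrl.job_done(): hands the job in; it is judged then, once.
The state is a dict: "t": time; "q": joint angles; "qvel": joint speeds; "effort": joint torques, N m; "tool_pos": TCP position; "eef_rot": TCP orientation; "force": force on the tool from outside, world axes, zero at the start; "wrist_torque": the same for the moment, N m; "grip_width": opening from 0.0 (shut) to 1.0 (fully open); "gripper_force": force on a finger pad.
Only numpy, scipy, OpenCV 4.12 (cv2) and the standard library are available. Lean on these libraries where they do the work, as an engineer would, in place of code of your own. Each camera call takes 0.05 s, during which the arm holds its last target. There are 200 camera calls.

## Task

Weigh the coin box that is stuck at the back of the parts tray: first clear the two green glass diffusers and the tan relay base from in front of it, standing all three on the rubber mat, then set the coin box upright in the middle of the scale's pan and leave it there. Now load the tray again, tall things first: stand both diffusers in the empty back bay, and only then put the low relay base, socket up, flat in the front bay. Set the glass down gently, never dropping it or tipping it over, and do not shift the speaker grille or the bezel bracket.

Things in the scene. Friction and masses are not known exactly. Their poses are not given: they have to be found in the camera images.
- tray: Grey parts tray, fixed. Inside 185 (x) x 240 (y) mm, floor 4 mm thick, walls 35 mm high. Origin: centre of underside. A rib along y (x +7.5 to +12.5, top at z 15 mm) parts the back bay (+x side, far from the robot, middle x +52.5) from the front bay (x -92.5 to +7.5). Coin box starts in the back bay; the other three in front, 70 mm apart in any order, so close that no finger fits before the box.
- mat: Black square rubber mat, 200 x 200 mm, 4 mm thick, fixed to the bench: the side area. Origin: centre of its underside.
- scale: Bench scale, fixed: grey housing with a small display on the side towards the robot, 50 mm high, with a square steel pan 150 x 150 mm on top. Origin: on the bench directly under the pan's centre; pan top at z = +50 mm; the pan does not sink.
- coin_box: Plain steel coin box, 56 (x) x 120 (y) x 68 (z) mm, 0.45 to 0.85 kg, coin slot in the lid, a flat spring latch on its -y end that stands out 7 mm (look only). Origin: centre of its underside. The long sides are plain: grip across the 56 mm.
- domed_diffuser: Domed green glass light diffuser, upright: 58 mm diameter, 130 mm tall, the side straight up to 110 mm and a rounded top above, aluminium collar at the foot, about 0.22 kg. Origin: centre of its underside, z up.
- ribbed_diffuser: Ribbed green glass light diffuser, upright: 58 mm diameter over its ribs, 110 mm tall with a flat top, aluminium collar at the foot, about 0.2 kg; grips like a plain cylinder. Origin: centre of its underside, z up.
- relay_base: Tan bakelite relay base: block 56 (x) x 46 (y) x 36 (z) mm with a round socket 36 mm across and 8 mm high on top (44 mm in all), brass screws at both ends, 0.12 kg. Origin: centre of its underside, z up (socket up).
- speaker_grille: Bystander: black plastic speaker grille lying flat, 100 x 100 x 13 mm. Origin: centre of its underside.
- bezel_bracket: Bystander: steel angle bracket, 40 (x) x 110 (y) mm foot with a 35 mm high upright edge at +x. Origin: centre of the foot's underside.

How it is judged (in metres and radians):
On the way, in this order (a step that is already met when the one before it is completed fails the run):
1. both diffusers and the relay base stand released on the mat, the coin box still at its place in the tray (x of domed_diffuser in the frame of mat between -0.09 and 0.09 m and y of domed_diffuser in the frame of mat between -0.09 and 0.09 m and z of domed_diffuser in the frame of mat between 0 and 0.009 m and contact force between the fingers and domed_diffuser below 0.05 N and linear speed of each of domed_diffuser, ribbed_diffuser, relay_base below 0.03 m/s and angle between each of domed_diffuser, ribbed_diffuser, relay_base's own z axis and vertical below 0.12 rad and x of ribbed_diffuser in the frame of mat between -0.09 and 0.09 m and y of ribbed_diffuser in the frame of mat between -0.09 and 0.09 m and z of ribbed_diffuser in the frame of mat between 0 and 0.009 m and contact force between the fingers and ribbed_diffuser below 0.05 N and x of relay_base in the frame of mat between -0.09 and 0.09 m and y of relay_base in the frame of mat between -0.09 and 0.09 m and z of relay_base in the frame of mat between 0 and 0.009 m and contact force between the fingers and relay_base below 0.05 N and distance of coin_box from where it was at the start of the episode below 0.03 m), for 0.2 s.
2. the coin box stands released on the middle of the scale pan, the other three still on the mat (horizontal distance between coin_box and scale below 0.015 m and z of coin_box in the frame of scale between 0.045 and 0.056 m and contact force between the fingers and coin_box below 0.05 N and linear speed of each of coin_box, domed_diffuser, ribbed_diffuser, relay_base below 0.03 m/s and angle between each of coin_box, domed_diffuser, ribbed_diffuser, relay_base's own z axis and vertical below 0.12 rad and x of domed_diffuser in the frame of mat between -0.09 and 0.09 m and y of domed_diffuser in the frame of mat between -0.09 and 0.09 m and z of domed_diffuser in the frame of mat between 0 and 0.009 m and contact force between the fingers and domed_diffuser below 0.05 N and x of ribbed_diffuser in the frame of mat between -0.09 and 0.09 m and y of ribbed_diffuser in the frame of mat between -0.09 and 0.09 m and z of ribbed_diffuser in the frame of mat between 0 and 0.009 m and contact force between the fingers and ribbed_diffuser below 0.05 N and x of relay_base in the frame of mat between -0.09 and 0.09 m and y of relay_base in the frame of mat between -0.09 and 0.09 m and z of relay_base in the frame of mat between 0 and 0.009 m and contact force between the fingers and relay_base below 0.05 N), for 0.2 s.
3. both diffusers stand released in the back bay while the relay base is still on the mat (x of domed_diffuser in the frame of tray between 0.036 and 0.069 m and y of domed_diffuser in the frame of tray between -0.1 and 0.1 m and z of domed_diffuser in the frame of tray between 0 and 0.009 m and contact force between the fingers and domed_diffuser below 0.05 N and linear speed of each of domed_diffuser, ribbed_diffuser, relay_base below 0.03 m/s and angle between each of domed_diffuser, ribbed_diffuser, relay_base's own z axis and vertical below 0.12 rad and x of ribbed_diffuser in the frame of tray between 0.036 and 0.069 m and y of ribbed_diffuser in the frame of tray between -0.1 and 0.1 m and z of ribbed_diffuser in the frame of tray between 0 and 0.009 m and contact force between the fingers and ribbed_diffuser below 0.05 N and x of relay_base in the frame of mat between -0.09 and 0.09 m and y of relay_base in the frame of mat between -0.09 and 0.09 m and z of relay_base in the frame of mat between 0 and 0.009 m and contact force between the fingers and relay_base below 0.05 N), for 0.2 s.
At the end, for the whole second after the job is handed in: The coin box stands upright on the scale pan, its centre within 15 mm of the pan's; both diffusers stand upright on the floor of the tray's back bay (tilt under 0.12 rad, not on the rib) and the relay base lies socket up and flat on the floor of the front bay; all released and at rest (horizontal distance between coin_box and scale below 0.015 m and z of coin_box in the frame of scale between 0.045 and 0.056 m and contact force between the fingers and coin_box below 0.05 N and linear speed of each of coin_box, domed_diffuser, ribbed_diffuser, relay_base below 0.03 m/s and angle between each of coin_box, domed_diffuser, ribbed_diffuser, relay_base's own z axis and vertical below 0.12 rad and x of domed_diffuser in the frame of tray between 0.036 and 0.069 m and y of domed_diffuser in the frame of tray between -0.1 and 0.1 m and z of domed_diffuser in the frame of tray between 0 and 0.009 m and contact force between the fingers and domed_diffuser below 0.05 N and x of ribbed_diffuser in the frame of tray between 0.036 and 0.069 m and y of ribbed_diffuser in the frame of tray between -0.1 and 0.1 m and z of ribbed_diffuser in the frame of tray between 0 and 0.009 m and contact force between the fingers and ribbed_diffuser below 0.05 N and x of relay_base in the frame of tray between -0.075 and -0.01 m and y of relay_base in the frame of tray between -0.105 and 0.105 m and z of relay_base in the frame of tray between 0 and 0.009 m and contact force between the fingers and relay_base below 0.05 N); the robot touches nothing.
It fails at once if a glass diffuser dropped or flung (over 0.5 m/s without being held: a fall of about 13 mm) ((linear speed of domed_diffuser above 0.5 m/s and contact force between the fingers and domed_diffuser below 0.05 N) or (linear speed of ribbed_diffuser above 0.5 m/s and contact force between the fingers and ribbed_diffuser below 0.05 N)).
It fails at once if a glass diffuser tipped (over 0.6 rad) (angle between any of domed_diffuser, ribbed_diffuser's own z axis and vertical above 0.6 rad).
It fails at once if the speaker grille or the bezel bracket shifted by more than 20 mm (distance of any of speaker_grille, bezel_bracket from where it was at the start of the episode above 0.02 m).
It also fails if it takes over 144 s, if anything falls off the work surface, if the arm or the gripper's body presses on something with over 40 N, if the wrist force passes 120 N, or if a joint passes its speed limit or range.

## Working session

There is one attempt and no reset: what is moved stays moved. The work goes in short steps, Python scripts to look and compute and a tool call to move; the robot and the scene stay as the last step left them, time stands still between calls to the robot, and variables do not carry over. Pictures are saved under pics/ and viewed, at most 16 in all, crops included, and the job is handed in when it is done.

Besides the shell and the picture viewer there is one more tool, called after "Request:" in YAML: its name, and indented under it one key for each argument. arm_command: Moves the arm, as the interface text tells. Its arguments: {"type":"object","properties":{"rows":{"type":"array","items":{"type":"object","properties":{"claw":{"type":"number"},"dx":{"type":"number"},"dy":{"type":"number"},"dz":{"type":"number"},"wx":{"type":"number"},"wy":{"type":"number"},"wz":{"type":"number"}}}},"squeeze":{"type":"number"}},"required":["rows"]}

```bash
mkdir -p pics; ls
python3 - <<'E'
from rig import ctrl
import cv2, numpy as np
for n in ("scene","side"):
    c=ctrl.get_calibration(n); print(n,c)
    im=ctrl.get_image(n); cv2.imwrite(f"pics/{n}0.png",im[:,:,::-1])
print(ctrl.sense())
E
```

```text
pics
scene {'mtx': array([[547.20965157,   0.        , 324.74708034],
       [  0.        , 547.20965157, 234.45835545],
       [  0.        ,   0.        ,   1.        ]]), 'eye': array([1360.95247409,  232.62612201,  926.64360461]), 'attitude': array([0.20597763, 0.29519119, 0.74978626, 0.55520802])}
side {'mtx': array([[576.08229855,   0.        , 332.61368443],
       [  0.        , 576.08229855, 237.71085498],
       [  0.        ,   0.        ,   1.        ]]), 'eye': array([  87.52953646, -775.33076758,  660.90089209]), 'attitude': array([ 0.45017236, -0.14097848, -0.23935022,  0.84863501])}
{'t': 0.1, 'q': array([-1.34182649e-01,  3.26861723e-01, -1.93476787e-01,  1.05198923e+00,
        4.09457777e-06,  1.43665596e+00]), 'qvel': array([ 0.00053417, -0.00109996,  0.0018503 ,  0.00075528,  0.00132353,
        0.00060507]), 'effort': array([-1.63831678e-04, -4.44239044e+01,  2.63037515e+01,  7.96647771e-03,
       -2.12530945e-04,  1.93304103e-06]), 'tool_pos': array([5.49488342e+02, 9.13204178e-02, 2.30587202e+02]), 'eef_rot': array([ 7.07121524e-01,  7.07091624e-01, -4.62520555e-04, -6.10234281e-04]), 'force': array([ 1.15598056, -0.18762351, -0.54477188]), 'wrist_torque': array([-0.01151997,  0.02282274,  0.02132923]), 'gripper_force': 0.0, 'grip_width': 1.0006931999108306}
```

View pics/scene0.png

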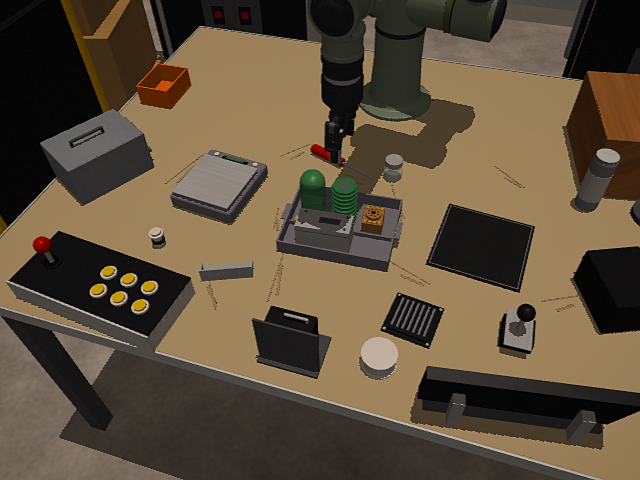

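View pics/side0.png

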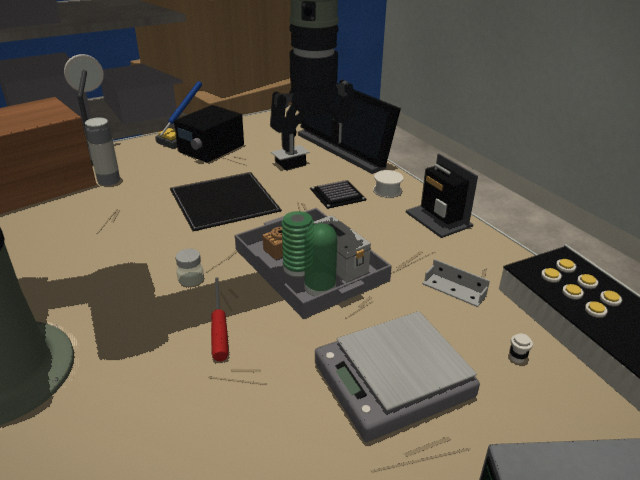

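Scene: tray at about (340,230) with domed (313,190), ribbed (344,195), relay base (373,218), coin box (325,228); mat (482,246); scale (220,184). In the side view the tray is at (312,258), the mat at (224,198) and the scale at (395,370). I'll enlarge the tray and scale to get corners.

```bash
cat > h.py <<'E'
from rig import ctrl
import cv2, numpy as np
from scipy.spatial.transform import Rotation as R
def ray(n,uv,c=None):
    c=c or ctrl.get_calibration(n); K=c["mtx"]; u,v=uv
    x=(u-K[0,2])/K[0,0]; y=(v-K[1,2])/K[1,1]
    if n=="wrist":
        r=np.hypot(x,y); s=np.sin(r)/r if r>1e-9 else 1; d=np.array([x*s,-y*s,-np.cos(r)])
    else: d=np.array([x,-y,-1.])
    d=R.from_quat(c["attitude"]).apply(d); return c["eye"],d/np.linalg.norm(d)
def plane(n,uv,z,c=None):
    e,d=ray(n,uv,c); return e+d*(z-e[2])/d[2]
def proj(n,p,c=None):
    c=c or ctrl.get_calibration(n); K=c["mtx"]
    q=R.from_quat(c["attitude"]).inv().apply(np.asarray(p,float)-c["eye"]); x,y,z=q[0],-q[1],-q[2]
    if n=="wrist":
        h=np.hypot(x,y); k=np.arctan2(h,z)/max(h,1e-9); x,y=x*k,y*k
    else: x,y=x/z,y/z
    return K[0,0]*x+K[0,2],K[1,1]*y+K[1,2]
def cross(a,b):
    (e,d),(f,g)=a,b; s=np.linalg.lstsq(np.c_[d,-g],f-e,rcond=None)[0]
    p,q=e+d*s[0],f+g*s[1]; return (p+q)/2,np.linalg.norm(p-q)
E
python3 - <<'E'
from h import *
a=cv2.imread("pics/scene0.png"); b=cv2.imread("pics/side0.png")
f=lambda im,x,y,w,h,s:cv2.resize(im[y:y+h,x:x+w],None,fx=s,fy=s,interpolation=cv2.INTER_CUBIC)
A=f(a,265,150,150,125,4); B=f(b,225,200,190,125,4)
cv2.imwrite("pics/c1.png",A); cv2.imwrite("pics/c2.png",f(b,225,195,180,120,4))
E
```

```text
(no output)
```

View pics/c1.png

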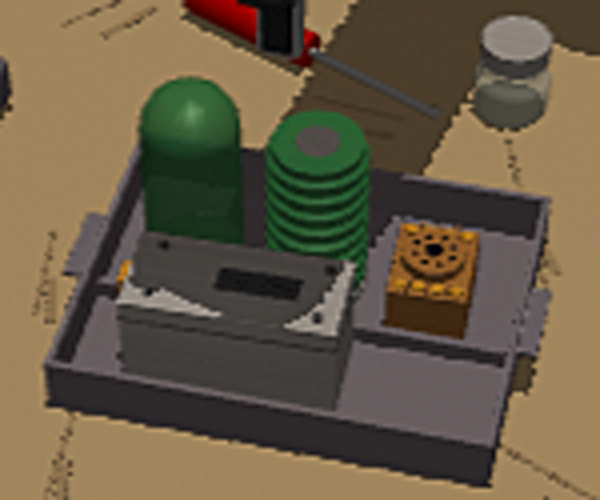

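View pics/c2.png

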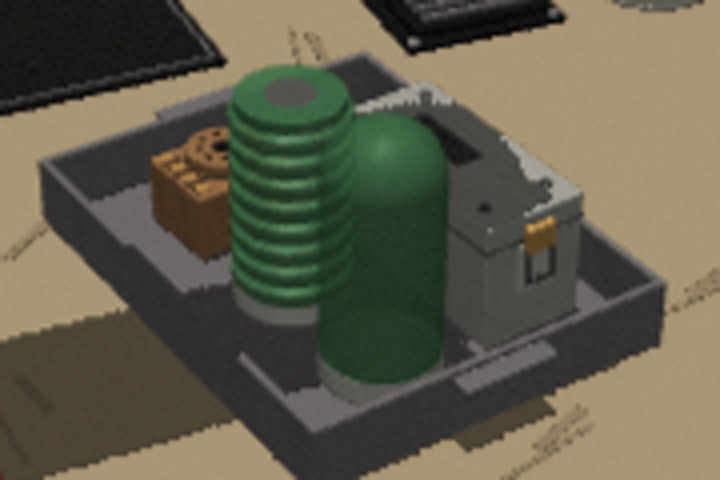

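Run:
```python
from h import *
np.set_printoptions(precision=1,suppress=True)
S=lambda u,v:(265+u/4,150+v/4); D=lambda u,v:(225+u/4,195+v/4)
tr={"+x-y":(S(47,368),D(664,287)),"-x+y":(S(549,200),D(41,165)),"-x-y":(S(140,148),D(315,433)),"+x+y":(S(500,447),D(365,55))}
for k,(s,d) in tr.items(): print(k,cross(ray("scene",s),ray("side",d)),plane("scene",s,35),plane("side",d,35))
print("ribtop",cross(ray("scene",S(319,140)),ray("side",D(292,93))))
print("dome side axis @z55", plane("side",D(382,275),55),"scene ray z110",plane("scene",S(192,130),105),"dome apex",cross(ray("scene",S(191,100)),ray("side",D(393,135))))
print("relay top",plane("scene",S(434,250),48),plane("side",D(212,147),48))
for p in [(145,233),(355,262),(345,328),(118,300)]: print("coin scene",plane("scene",S(*p),72))
for p in [(582,197),(490,240),(430,85)]: print("coin side",plane("side",D(*p),72))
for p in [(451,205),(534,229),(520,290),(427,262)]: print("mat",plane("scene",p,4))
for p in [(171,192),(244,175),(279,207),(207,224)]: print("mat side",plane("side",p,4))
for p in [(212,150),(265,164),(233,208),(175,189)]: print("pan",plane("scene",p,50))
for p in [(338,345),(422,316),(475,372),(382,406)]: print("pan side",plane("side",p,50))
print("grille",[plane("scene",p,13)[:2] for p in [(400,293),(443,307),(428,345),(382,330)]])
print("brk",[plane("scene",p,35)[:2] for p in [(202,266),(252,263)]])
```

```text
+x-y (array([ 643.9, -120.3,   32.1]), np.float64(2.024060675136884)) [ 645.4 -118.5   35. ] [ 641.8 -124.3   35. ]
-x+y (array([439.7, 114.8,  32.8]), np.float64(2.166659165365854)) [440.8 115.7  35. ] [438.8 110.3  35. ]
-x-y (array([ 457.8, -128.5,   29.4]), np.float64(3.968025410939844)) [ 465.3 -127.3   35. ] [ 453.6 -132.2   35. ]
+x+y (array([630.6, 127.7,  32.8]), np.float64(5.429374653603027)) [629.8 129.6  35. ] [629.4 121.1  35. ]
ribtop (array([514.2,  -4.1, 115.2]), np.float64(2.9101991215719334))
dome side axis @z55 [521.1 -74.3  55. ] scene ray z110 [513.8 -76.1 105. ] dome apex (array([521.4, -75.9, 131.4]), np.float64(6.1499885613564995))
relay top [511.5  64.   48. ] [509.3  64.9  48. ]
coin scene [566.7 -87.2  72. ]
coin scene [555.7  29.7  72. ]
coin scene [604.   37.5  72. ]
coin scene [618.7 -84.6  72. ]
coin side [618.3 -88.9  72. ]
coin side [563.6 -95.8  72. ]
coin side [610.2  27.8  72. ]
mat [393.1 226.1   4. ]
mat [417.7 417.9   4. ]
mat [602.  399.7   4. ]
mat [582.4 202.9   4. ]
mat side [405.2 396.6   4. ]
mat side [585.9 390.7   4. ]
mat side [588.3 213.3   4. ]
mat side [424.3 226.7   4. ]
pan [ 413.  -380.3   50. ]
pan [ 426.2 -231.1   50. ]
pan [ 589.1 -244.7   50. ]
pan [ 569.3 -402.3   50. ]
pan side [ 441.1 -256.9   50. ]
pan side [ 591.5 -270.8   50. ]
pan side [ 579.8 -402.9   50. ]
pan side [ 429.6 -383.4   50. ]
grille [array([686.7, 165. ]), array([696. , 254.5]), array([790.6, 241.3]), array([783.3, 150.2])]
brk [array([ 752.9, -245.7]), array([ 715.5, -147.7])]
```

Run:
```python
from h import *
c=ctrl.get_calibration("wrist");print(c)
im=ctrl.get_image("wrist"); cv2.imwrite("pics/w0.png",im[:,:,::-1])
```

```text
{'mtx': array([[371.64829954,   0.        , 323.88728425],
       [  0.        , 371.64829954, 235.58961229],
       [  0.        ,   0.        ,   1.        ]]), 'eye': array([549.92964991,  81.54459679, 373.57468308]), 'attitude': array([-1.60637682e-01,  7.56055190e-04, -1.29084741e-04,  9.87013144e-01])}
```

View pics/w0.png

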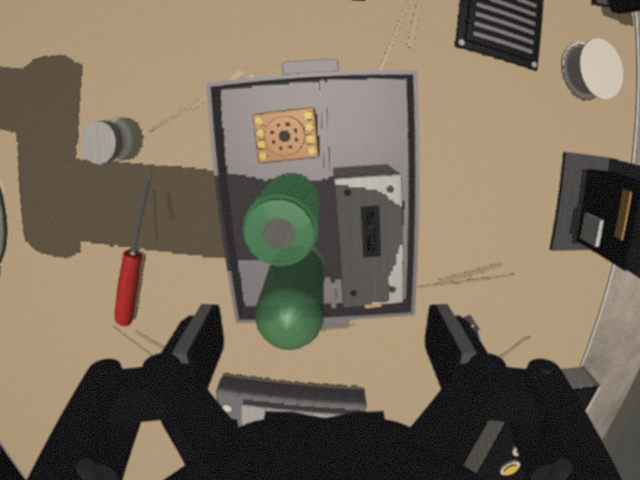

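The wrist view shows the whole tray: relay base (285,136), ribbed top (279,233), dome (289,318), coin box (370,240), and rim corners (208,86), (416,72), (413,313), (237,320).

Run:
```python
from h import *
np.set_printoptions(precision=1,suppress=True)
im=cv2.imread("pics/w0.png"); c=ctrl.get_calibration("wrist"); P=lambda p,z:plane("wrist",p,z,c)
for p in [(208,86),(416,72),(413,313),(237,320)]: print("rim",P(p,35))
print("relay",P((285,136),48),"rib",P((279,233),114),"dome",P((289,319),115))
for p in [(338,178),(401,175),(397,302),(345,304)]: print("coin",P(p,72))
print("slot",P((371,231),72))
print("rib line",P((329,90),15),P((322,290),15))
hsv=cv2.cvtColor(im,cv2.COLOR_BGR2HSV)
r=cv2.inRange(hsv,(8,120,80),(25,255,255)); r[:100]=0;r[170:]=0;r[:,:240]=0;r[:,330:]=0
print("relay rect",cv2.minAreaRect(cv2.findNonZero(r)))
```

```text
rim [443.2 113.2  35. ]
rim [633.  124.5  35. ]
rim [ 644.9 -119.2   35. ]
rim [ 455.5 -128.    35. ]
relay [515.7  64.   48. ] rib [516.5  -3.3 114. ] dome [521.3 -76.3 115. ]
coin [561.2  30.5  72. ]
coin [613.6  33.7  72. ]
coin [617.8 -84.7  72. ]
coin [569. -86.  72.]
slot [589.9 -15.2  72. ]
rib line [554.4 106.3  15. ] [ 547.4 -100.3   15. ]
relay rect ((286.2698974609375, 136.68536376953125), (43.39449691772461, 59.76508712768555), 83.8844985961914)
```

Request:
arm_command:
  rows:
    - {"dx": -0.004,"dy": -0.033,"claw": 0}
    - {"dz": 0.04}
    - {"dz": 0.04}
    - {"dz": 0.03}
    - {"dz": 0.02}
    - {"dz": 0.018}
    - {}
    - {}
  squeeze: 30

```text
invalid input at $.rows[0]: expected keys claw, dx, dy, dz, wx, wy, wz
```

Request:
arm_command:
  rows:
    - {"claw": 255}
    - {}
    - {}
    - {}
    - {}
    - {}
    - {}
    - {}
  squeeze: 30

```text
invalid input at $.rows[0]: expected keys claw, dx, dy, dz, wx, wy, wz
```

Request:
arm_command:
  rows:
    - {"dx": -0.004,"dy": -0.033,"dz": 0,"wx": 0,"wy": 0,"wz": 0,"claw": 0}
    - {"dx": 0,"dy": 0,"dz": 0.04,"wx": 0,"wy": 0,"wz": 0,"claw": 0}
    - {"dx": 0,"dy": 0,"dz": 0.04,"wx": 0,"wy": 0,"wz": 0,"claw": 0}
    - {"dx": 0,"dy": 0,"dz": 0.03,"wx": 0,"wy": 0,"wz": 0,"claw": 0}
    - {"dx": 0,"dy": 0,"dz": 0.02,"wx": 0,"wy": 0,"wz": 0,"claw": 0}
    - {"dx": 0,"dy": 0,"dz": 0.018,"wx": 0,"wy": 0,"wz": 0,"claw": 0}
    - {"dx": 0,"dy": 0,"dz": 0,"wx": 0,"wy": 0,"wz": 0,"claw": 0}
    - {"dx": 0,"dy": 0,"dz": 0,"wx": 0,"wy": 0,"wz": 0,"claw": 0}
  squeeze: 30

```text
t: 1.15
tool_pos: [517.3, -4.0, 83.8]
eef_rot: [0.707, 0.707, 0.0, 0.0]
force: [-0.0, 0.5, -0.7]
grip_width: 1.0
gripper_force: 0.0
```

Request:
arm_command:
  rows:
    - {"dx": 0,"dy": 0,"dz": 0,"wx": 0,"wy": 0,"wz": 0,"claw": 60}
    - {"dx": 0,"dy": 0,"dz": 0,"wx": 0,"wy": 0,"wz": 0,"claw": 80}
    - {"dx": 0,"dy": 0,"dz": 0,"wx": 0,"wy": 0,"wz": 0,"claw": 100}
    - {"dx": 0,"dy": 0,"dz": 0,"wx": 0,"wy": 0,"wz": 0,"claw": 130}
    - {"dx": 0,"dy": 0,"dz": 0,"wx": 0,"wy": 0,"wz": 0,"claw": 130}
    - {"dx": 0,"dy": 0,"dz": 0,"wx": 0,"wy": 0,"wz": 0,"claw": 130}
    - {"dx": 0,"dy": 0,"dz": 0,"wx": 0,"wy": 0,"wz": 0,"claw": 130}
  squeeze: 30

```text
t: 2.02
tool_pos: [517.1, -4.1, 84.1]
eef_rot: [0.707, 0.707, 0.0, 0.0]
force: [-1.7, -0.1, 5.1]
grip_width: 0.671
gripper_force: 31.1
```

Request:
arm_command:
  rows:
    - {"dx": 0,"dy": 0,"dz": -0.02,"wx": 0,"wy": 0,"wz": 0,"claw": 130}
    - {"dx": 0,"dy": 0,"dz": -0.04,"wx": 0,"wy": 0,"wz": 0,"claw": 130}
    - {"dx": 0,"dy": 0,"dz": -0.05,"wx": 0,"wy": 0,"wz": 0,"claw": 130}
    - {"dx": 0.04,"dy": 0,"dz": -0.02,"wx": 0,"wy": 0,"wz": 0,"claw": 130}
    - {"dx": 0.055,"dy": 0,"dz": 0,"wx": 0,"wy": 0,"wz": 0,"claw": 130}
    - {"dx": 0.055,"dy": 0,"dz": 0,"wx": 0,"wy": 0,"wz": 0,"claw": 130}
    - {"dx": 0.055,"dy": 0,"dz": 0,"wx": 0,"wy": 0,"wz": 0,"claw": 130}
    - {"dx": 0.03,"dy": 0,"dz": 0,"wx": 0,"wy": 0,"wz": 0,"claw": 130}

```text
t: 3.02
tool_pos: [516.4, 233.6, 213.2]
eef_rot: [0.706, 0.708, 0.0, -0.0]
force: [0.5, -1.0, -1.6]
grip_width: 0.669
gripper_force: 33.2
```

Run:
```python
from h import *
np.set_printoptions(precision=1,suppress=True)
c=ctrl.get_calibration("wrist")
im=ctrl.get_image("wrist")[:,:,::-1]; cv2.imwrite("pics/w1.png",im)
print(ctrl.sense()["tool_pos"],ctrl.sense()["gripper_force"])
m=cv2.inRange(cv2.cvtColor(im,cv2.COLOR_BGR2HSV),(0,0,0),(180,255,50)); m[300:]=0
n,l,s,ce=cv2.connectedComponentsWithStats(m)
print(s,ce)
```

```text
[516.3 236.4 213.2] 33.20653796195984
[[     0      0    640    480 274251]
 [   600      0     18    196    669]
 [   617      0     23    208   2684]
 [   215     17      5      8     12]
 [   221     16      1      2      2]
 [   223     17      2      1      2]
 [   226     16      4      2      5]
 [   232     16      3      2      3]
 [   238     17      3      1      3]
 [   242     16      3      2      5]
 [   246     17      1      1      1]
 [   248     17     23      1     23]
 [   273     17      2      2      4]
 [   278     18     14      1     14]
 [   296     19     24      2     27]
 [   553     19     34     35    841]
 [   321     21      3      1      3]
 [   325     21      5      1      5]
 [   209     23    205    202  24728]
 [   331     22      6      1      6]
 [   338     22     16      3     18]
 [   355     24      7      2      7]
 [   363     25      3      2      3]
 [   214     26      1      3      3]
 [   367     26      5      1      5]
 [   373     27      4      1      4]
 [   379     28     19      3     19]
 [   214     30      1      3      3
[... 3327 characters left out ...]
.1 104.8]
 [206.8 110.2]
 [329.  108. ]
 [411.  114.4]
 [235.7 113.7]
 [206.  119. ]
 [409.9 122.9]
 [238.  122. ]
 [409.2 128.7]
 [205.  132. ]
 [408.3 135.3]
 [205.  136.5]
 [406.8 146.5]
 [205.  142. ]
 [244.  146.5]
 [204.  151.5]
 [256.  152. ]
 [405.7 155.7]
 [204.  159.5]
 [405.  160. ]
 [404.  166.5]
 [204.  169. ]
 [403.  174. ]
 [203.  183. ]
 [402.  181.5]
 [517.  226.9]
 [401.  187.5]
 [400.  192. ]
 [203.  195. ]
 [400.  194. ]
 [203.  199. ]
 [399.  199. ]
 [203.  204.5]
 [399.  202. ]
 [386.8 223. ]
 [203.2 209.8]
 [210.  212. ]
 [216.  212. ]
 [221.5 213. ]
 [226.  213. ]
 [230.  213.5]
 [234.5 214. ]
 [239.5 214. ]
 [266.1 216.8]
 [476.  265. ]
 [252.8 297.7]
 [395.1 298.1]]
```

View pics/w1.png

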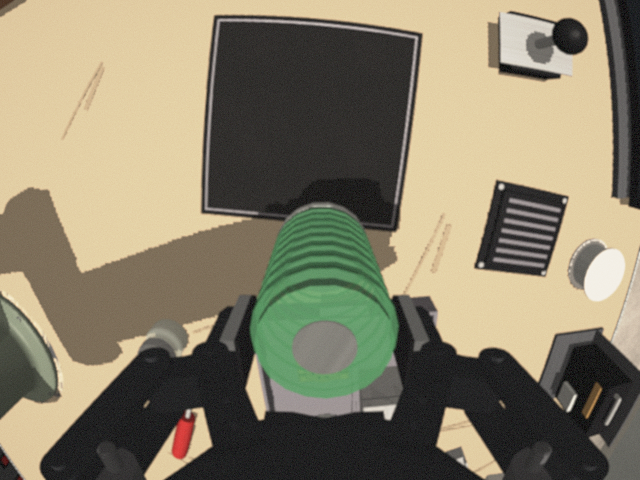

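The ribbed diffuser hangs upright in the grip. The mat corners are at (215,16), (422,33), (398,230), (202,212).

Run:
```python
from h import *
np.set_printoptions(precision=1,suppress=True)
c=ctrl.get_calibration("wrist")
p=np.array([plane("wrist",p,4,c)[:2] for p in [(215,16),(422,33),(398,230),(202,212)]]);print(p,p.mean(0))
print(ctrl.sense()["tool_pos"])
```

```text
[[411.7 421.2]
 [608.6 403.3]
 [591.2 207.1]
 [392.7 225.5]] [501.1 314.3]
[516.3 236.4 213.2]
```

Request:
arm_command:
  rows:
    - {"dx": 0.046,"dy": -0.023,"dz": 0,"wx": 0,"wy": 0,"wz": 0,"claw": 130}
    - {"dx": 0.046,"dy": -0.023,"dz": 0,"wx": 0,"wy": 0,"wz": 0,"claw": 130}
    - {"dx": 0.046,"dy": -0.023,"dz": 0.01,"wx": 0,"wy": 0,"wz": 0,"claw": 130}
    - {"dx": 0,"dy": 0,"dz": 0.04,"wx": 0,"wy": 0,"wz": 0,"claw": 130}
    - {"dx": 0,"dy": 0,"dz": 0.04,"wx": 0,"wy": 0,"wz": 0,"claw": 130}
    - {"dx": 0,"dy": 0,"dz": 0.025,"wx": 0,"wy": 0,"wz": 0,"claw": 130}
    - {"dx": 0,"dy": 0,"dz": 0.01,"wx": 0,"wy": 0,"wz": 0,"claw": 130}
    - {"dx": 0,"dy": 0,"dz": 0,"wx": 0,"wy": 0,"wz": 0,"claw": 130}

```text
t: 4.08
tool_pos: [447.9, 368.7, 88.1]
eef_rot: [0.707, 0.707, -0.0, -0.0]
force: [-0.5, -0.0, -1.8]
grip_width: 0.664
gripper_force: 33.2
```

Request:
arm_command:
  rows:
    - {"dx": 0,"dy": 0,"dz": 0,"wx": 0,"wy": 0,"wz": 0,"claw": 130}

```text
t: 4.2
tool_pos: [449.0, 369.5, 89.6]
eef_rot: [0.707, 0.707, 0.001, 0.0]
force: [-0.2, 0.3, -1.8]
grip_width: 0.67
gripper_force: 33.2
```

Request:
arm_command:
  rows:
    - {"dx": 0,"dy": 0,"dz": 0.003,"wx": 0,"wy": 0,"wz": 0,"claw": 130}
    - {"dx": 0,"dy": 0,"dz": 0.001,"wx": 0,"wy": 0,"wz": 0,"claw": 130}
    - {"dx": 0,"dy": 0,"dz": 0,"wx": 0,"wy": 0,"wz": 0,"claw": 130}

```text
t: 4.58
tool_pos: [448.0, 369.0, 84.4]
eef_rot: [0.707, 0.707, 0.0, -0.0]
force: [-1.0, -0.2, -1.5]
grip_width: 0.667
gripper_force: 33.2
```

Request:
arm_command:
  rows:
    - {"dx": 0,"dy": 0,"dz": 0.001,"wx": 0,"wy": 0,"wz": 0,"claw": 130}
    - {"dx": 0,"dy": 0,"dz": 0,"wx": 0,"wy": 0,"wz": 0,"claw": 130}

```text
t: 4.82
tool_pos: [448.1, 369.3, 84.2]
eef_rot: [0.707, 0.707, 0.0, -0.0]
force: [-1.6, -1.7, 5.0]
grip_width: 0.665
gripper_force: 33.9
```

Contact felt (+6 N). Releasing, then rising.

Request:
arm_command:
  rows:
    - {"dx": 0,"dy": 0,"dz": 0,"wx": 0,"wy": 0,"wz": 0,"claw": 80}
    - {"dx": 0,"dy": 0,"dz": 0,"wx": 0,"wy": 0,"wz": 0,"claw": 60}
    - {"dx": 0,"dy": 0,"dz": 0,"wx": 0,"wy": 0,"wz": 0,"claw": 20}
    - {"dx": 0,"dy": 0,"dz": 0,"wx": 0,"wy": 0,"wz": 0,"claw": 0}
    - {"dx": 0,"dy": 0,"dz": 0,"wx": 0,"wy": 0,"wz": 0,"claw": 0}
    - {"dx": 0,"dy": 0,"dz": -0.03,"wx": 0,"wy": 0,"wz": 0,"claw": 0}
    - {"dx": 0,"dy": 0,"dz": -0.055,"wx": 0,"wy": 0,"wz": 0,"claw": 0}
    - {"dx": 0,"dy": 0,"dz": -0.055,"wx": 0,"wy": 0,"wz": 0,"claw": 0}

```text
t: 5.82
tool_pos: [447.7, 368.8, 224.5]
eef_rot: [0.707, 0.707, -0.0, -0.0]
force: [0.7, 0.9, 0.5]
grip_width: 0.997
gripper_force: 0.0
```

Request:
arm_command:
  rows:
    - {"dx": -0.06,"dy": 0.009,"dz": 0,"wx": 0,"wy": 0,"wz": 0,"claw": 0}
    - {"dx": -0.06,"dy": 0.009,"dz": 0,"wx": 0,"wy": 0,"wz": 0,"claw": 0}
    - {"dx": -0.06,"dy": 0.009,"dz": 0,"wx": 0,"wy": 0,"wz": 0,"claw": 0}
    - {"dx": -0.06,"dy": 0.009,"dz": 0,"wx": 0,"wy": 0,"wz": 0,"claw": 0}
    - {"dx": -0.06,"dy": 0.009,"dz": 0,"wx": 0,"wy": 0,"wz": 0,"claw": 0}
    - {"dx": -0.06,"dy": 0.009,"dz": 0,"wx": 0,"wy": 0,"wz": 0,"claw": 0}
    - {"dx": -0.06,"dy": 0.009,"dz": 0,"wx": 0,"wy": 0,"wz": 0,"claw": 0}
    - {"dx": 0,"dy": 0,"dz": 0,"wx": 0,"wy": 0,"wz": 0,"claw": 0}

```text
t: 6.82
tool_pos: [511.7, -55.0, 223.3]
eef_rot: [0.71, 0.705, -0.0, 0.001]
force: [-0.6, 0.4, -0.2]
grip_width: 0.999
gripper_force: 0.0
```

Run:
```python
from h import *
np.set_printoptions(precision=1,suppress=True)
c=ctrl.get_calibration("wrist"); im=ctrl.get_image("wrist")[:,:,::-1]; cv2.imwrite("pics/w2.png",im)
print(ctrl.sense()["tool_pos"])
def g(im): return cv2.inRange(cv2.cvtColor(im,cv2.COLOR_BGR2HSV),(45,70,20),(90,255,255))
def blobs(m):
    n,l,s,ce=cv2.connectedComponentsWithStats(m); return [(list(s[i]),ce[i]) for i in range(1,n) if s[i][4]>150]
for b in blobs(g(im)): print("w",b)
sc=ctrl.get_image("scene")[:,:,::-1]; sd=ctrl.get_image("side")[:,:,::-1]
cv2.imwrite("pics/s1.png",sc)
for b in blobs(g(sc)): print("scene",b)
for b in blobs(g(sd)): print("side",b)
```

```text
[511.  -52.7 223.1]
w ([np.int32(299), np.int32(195), np.int32(75), np.int32(99), np.int32(5297)], array([335.1, 248.1]))
scene ([np.int32(300), np.int32(169), np.int32(26), np.int32(42), np.int32(925)], array([312.7, 190.2]))
scene ([np.int32(500), np.int32(190), np.int32(36), np.int32(49), np.int32(1173)], array([517.4, 215. ]))
side ([np.int32(174), np.int32(144), np.int32(31), np.int32(51), np.int32(1160)], array([188.9, 169.6]))
side ([np.int32(305), np.int32(224), np.int32(32), np.int32(67), np.int32(1952)], array([320.2, 256.9]))
```

View pics/w2.png

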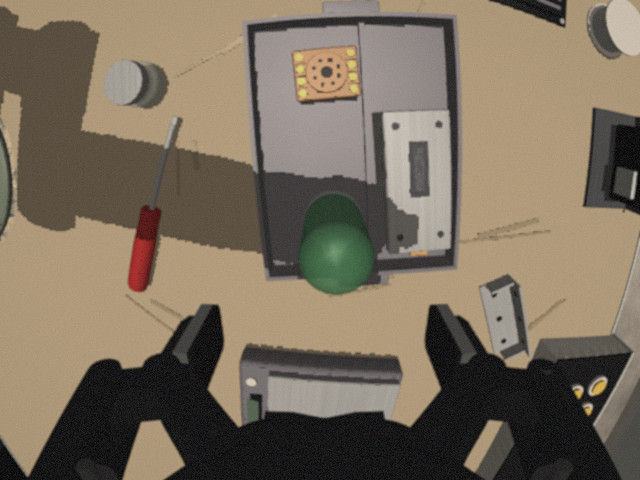

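Wrist: dome head (337,257), relay base (326,72), coin box lid corners (386,112), (450,111), (451,248), (387,252). The scene and side masks both show the ribbed diffuser standing on the mat.

Run:
```python
from h import *
np.set_printoptions(precision=1,suppress=True)
c=ctrl.get_calibration("wrist"); P=lambda p,z:plane("wrist",p,z,c)
print("dome",P((337,257),112),"relay",P((326,72),48))
for p in [(386,112),(450,111),(451,248),(387,252)]: print("coin",P(p,72))
for p in [(246,24),(456,15),(457,268),(267,279)]: print("rim",P(p,35))
print(ctrl.sense()["tool_pos"])
```

```text
dome [520.4 -70.5 112. ] relay [512.6  68.7  48. ]
coin [559.5  34.9  72. ]
coin [612.5  38.7  72. ]
coin [622.5 -78.7  72. ]
coin [564.8 -82.   72. ]
rim [442.  117.4  35. ]
rim [630.9 131.8  35. ]
rim [ 645.9 -114.3   35. ]
rim [ 454.4 -124.9   35. ]
[510.6 -50.4 223.1]
```

Request:
arm_command:
  rows:
    - {"dx": -0.024,"dy": 0.0095,"dz": 0,"wx": 0,"wy": 0,"wz": 0,"claw": 0}
    - {"dx": 0,"dy": 0,"dz": 0,"wx": 0,"wy": 0,"wz": 0,"claw": 0}
    - {"dx": 0,"dy": 0,"dz": 0.04,"wx": 0,"wy": 0,"wz": 0,"claw": 0}
    - {"dx": 0,"dy": 0,"dz": 0.04,"wx": 0,"wy": 0,"wz": 0,"claw": 0}
    - {"dx": 0,"dy": 0,"dz": 0.04,"wx": 0,"wy": 0,"wz": 0,"claw": 0}
    - {"dx": 0,"dy": 0,"dz": 0.022,"wx": 0,"wy": 0,"wz": 0,"claw": 0}
    - {"dx": 0,"dy": 0,"dz": 0,"wx": 0,"wy": 0,"wz": 0,"claw": 0}
    - {"dx": 0,"dy": 0,"dz": 0,"wx": 0,"wy": 0,"wz": 0,"claw": 0}

```text
t: 7.98
tool_pos: [521.1, -74.1, 82.3]
eef_rot: [0.707, 0.708, 0.0, 0.0]
force: [0.3, 0.5, 0.8]
grip_width: 1.001
gripper_force: 0.0
```

Request:
arm_command:
  rows:
    - {"dx": 0,"dy": 0,"dz": 0,"wx": 0,"wy": 0,"wz": 0,"claw": 60}
    - {"dx": 0,"dy": 0,"dz": 0,"wx": 0,"wy": 0,"wz": 0,"claw": 80}
    - {"dx": 0,"dy": 0,"dz": 0,"wx": 0,"wy": 0,"wz": 0,"claw": 100}
    - {"dx": 0,"dy": 0,"dz": 0,"wx": 0,"wy": 0,"wz": 0,"claw": 130}
    - {"dx": 0,"dy": 0,"dz": 0,"wx": 0,"wy": 0,"wz": 0,"claw": 130}
    - {"dx": 0,"dy": 0,"dz": 0,"wx": 0,"wy": 0,"wz": 0,"claw": 130}
    - {"dx": 0,"dy": 0,"dz": 0,"wx": 0,"wy": 0,"wz": 0,"claw": 130}

```text
t: 8.85
tool_pos: [520.8, -75.1, 82.4]
eef_rot: [0.707, 0.707, 0.0, 0.0]
force: [-3.1, 1.1, 5.7]
grip_width: 0.668
gripper_force: 31.1
```

Request:
arm_command:
  rows:
    - {"dx": 0,"dy": 0,"dz": -0.02,"wx": 0,"wy": 0,"wz": 0,"claw": 130}
    - {"dx": 0,"dy": 0,"dz": -0.05,"wx": 0,"wy": 0,"wz": 0,"claw": 130}
    - {"dx": 0.02,"dy": 0,"dz": -0.04,"wx": 0,"wy": 0,"wz": 0,"claw": 130}
    - {"dx": 0.05,"dy": 0,"dz": -0.02,"wx": 0,"wy": 0,"wz": 0,"claw": 130}
    - {"dx": 0.055,"dy": 0,"dz": 0,"wx": 0,"wy": 0,"wz": 0,"claw": 130}
    - {"dx": 0.055,"dy": 0,"dz": 0,"wx": 0,"wy": 0,"wz": 0,"claw": 130}
    - {"dx": 0.055,"dy": 0.02,"dz": 0,"wx": 0,"wy": 0,"wz": 0,"claw": 130}
    - {"dx": 0.055,"dy": 0.023,"dz": 0,"wx": 0,"wy": 0,"wz": 0,"claw": 130}

```text
t: 9.85
tool_pos: [563.5, 216.6, 211.6]
eef_rot: [0.707, 0.707, 0.0, 0.0]
force: [1.1, -1.2, -1.2]
grip_width: 0.667
gripper_force: 33.5
```

Request:
arm_command:
  rows:
    - {"dx": 0.055,"dy": 0,"dz": 0,"wx": 0,"wy": 0,"wz": 0,"claw": 130}
    - {"dx": 0.055,"dy": 0,"dz": 0,"wx": 0,"wy": 0,"wz": 0,"claw": 130}
    - {"dx": 0.04,"dy": 0,"dz": 0,"wx": 0,"wy": 0,"wz": 0,"claw": 130}
    - {"dx": 0,"dy": 0,"dz": 0.03,"wx": 0,"wy": 0,"wz": 0,"claw": 130}
    - {"dx": 0,"dy": 0,"dz": 0.045,"wx": 0,"wy": 0,"wz": 0,"claw": 130}
    - {"dx": 0,"dy": 0,"dz": 0.035,"wx": 0,"wy": 0,"wz": 0,"claw": 130}
    - {"dx": 0,"dy": 0,"dz": 0.012,"wx": 0,"wy": 0,"wz": 0,"claw": 130}
    - {"dx": 0,"dy": 0,"dz": 0,"wx": 0,"wy": 0,"wz": 0,"claw": 130}

```text
t: 10.85
tool_pos: [563.2, 364.7, 88.9]
eef_rot: [0.707, 0.707, -0.001, -0.0]
force: [0.7, -1.2, -1.4]
grip_width: 0.669
gripper_force: 33.6
```

Request:
arm_command:
  rows:
    - {"dx": 0,"dy": 0,"dz": 0,"wx": 0,"wy": 0,"wz": 0,"claw": 130}
    - {"dx": 0,"dy": 0,"dz": 0,"wx": 0,"wy": 0,"wz": 0,"claw": 130}

```text
t: 11.1
tool_pos: [564.6, 365.5, 91.1]
eef_rot: [0.707, 0.707, 0.001, 0.0]
force: [-0.2, 0.5, -1.7]
grip_width: 0.672
gripper_force: 33.6
```

Request:
arm_command:
  rows:
    - {"dx": 0,"dy": 0,"dz": 0.004,"wx": 0,"wy": 0,"wz": 0,"claw": 130}
    - {"dx": 0,"dy": 0,"dz": 0.0025,"wx": 0,"wy": 0,"wz": 0,"claw": 130}
    - {"dx": 0,"dy": 0,"dz": 0,"wx": 0,"wy": 0,"wz": 0,"claw": 130}

```text
t: 11.48
tool_pos: [563.4, 364.9, 82.6]
eef_rot: [0.707, 0.707, -0.0, -0.0]
force: [-0.1, -0.2, -2.4]
grip_width: 0.671
gripper_force: 33.6
```

Request:
arm_command:
  rows:
    - {"dx": 0,"dy": 0,"dz": 0.001,"wx": 0,"wy": 0,"wz": 0,"claw": 130}
    - {"dx": 0,"dy": 0,"dz": 0,"wx": 0,"wy": 0,"wz": 0,"claw": 130}

```text
t: 11.72
tool_pos: [563.5, 365.1, 82.4]
eef_rot: [0.707, 0.707, 0.0, -0.0]
force: [-1.8, -1.5, 4.0]
grip_width: 0.672
gripper_force: 34.1
```

Request:
arm_command:
  rows:
    - {"dx": 0,"dy": 0,"dz": 0,"wx": 0,"wy": 0,"wz": 0,"claw": 80}
    - {"dx": 0,"dy": 0,"dz": 0,"wx": 0,"wy": 0,"wz": 0,"claw": 60}
    - {"dx": 0,"dy": 0,"dz": 0,"wx": 0,"wy": 0,"wz": 0,"claw": 20}
    - {"dx": 0,"dy": 0,"dz": 0,"wx": 0,"wy": 0,"wz": 0,"claw": 0}
    - {"dx": 0,"dy": 0,"dz": 0,"wx": 0,"wy": 0,"wz": 0,"claw": 0}
    - {"dx": 0,"dy": 0,"dz": -0.03,"wx": 0,"wy": 0,"wz": 0,"claw": 0}
    - {"dx": 0,"dy": 0,"dz": -0.055,"wx": 0,"wy": 0,"wz": 0,"claw": 0}
    - {"dx": 0,"dy": 0,"dz": -0.055,"wx": 0,"wy": 0,"wz": 0,"claw": 0}

```text
t: 12.72
tool_pos: [563.2, 364.8, 222.9]
eef_rot: [0.707, 0.707, -0.0, -0.0]
force: [1.1, 1.2, -0.3]
grip_width: 0.999
gripper_force: 0.0
```

Request:
arm_command:
  rows:
    - {"dx": -0.06,"dy": -0.01,"dz": 0,"wx": 0,"wy": 0,"wz": 0,"claw": 0}
    - {"dx": -0.06,"dy": -0.01,"dz": 0,"wx": 0,"wy": 0,"wz": 0,"claw": 0}
    - {"dx": -0.06,"dy": -0.01,"dz": 0,"wx": 0,"wy": 0,"wz": 0,"claw": 0}
    - {"dx": -0.06,"dy": -0.01,"dz": 0,"wx": 0,"wy": 0,"wz": 0,"claw": 0}
    - {"dx": -0.059,"dy": -0.01,"dz": 0,"wx": 0,"wy": 0,"wz": 0,"claw": 0}
    - {"dx": 0,"dy": 0,"dz": 0,"wx": 0,"wy": 0,"wz": -10,"claw": 0}
    - {"dx": 0,"dy": 0,"dz": 0,"wx": 0,"wy": 0,"wz": -10,"claw": 0}
    - {"dx": 0,"dy": 0,"dz": 0,"wx": 0,"wy": 0,"wz": -10,"claw": 0}

```text
t: 13.72
tool_pos: [513.6, 65.6, 222.0]
eef_rot: [0.498, 0.867, 0.0, 0.0]
force: [-1.0, 0.2, -1.1]
grip_width: 1.0
gripper_force: 0.0
```

Request:
arm_command:
  rows:
    - {"dx": 0,"dy": 0,"dz": 0,"wx": 0,"wy": 0,"wz": -10,"claw": 0}
    - {"dx": 0,"dy": 0,"dz": 0,"wx": 0,"wy": 0,"wz": -10,"claw": 0}
    - {"dx": 0,"dy": 0,"dz": 0,"wx": 0,"wy": 0,"wz": -10,"claw": 0}
    - {"dx": 0,"dy": 0,"dz": 0,"wx": 0,"wy": 0,"wz": -10,"claw": 0}
    - {"dx": 0,"dy": 0,"dz": 0,"wx": 0,"wy": 0,"wz": -10,"claw": 0}
    - {"dx": 0,"dy": 0,"dz": 0,"wx": 0,"wy": 0,"wz": -10,"claw": 0}
    - {"dx": 0,"dy": 0,"dz": 0,"wx": 0,"wy": 0,"wz": -3,"claw": 0}
    - {"dx": 0,"dy": 0,"dz": 0,"wx": 0,"wy": 0,"wz": 0,"claw": 0}

```text
t: 14.72
tool_pos: [513.5, 66.0, 221.9]
eef_rot: [-0.026, 1.0, -0.0, 0.0]
force: [-0.5, -0.1, -0.2]
grip_width: 0.997
gripper_force: 0.0
```

Run:
```python
from h import *
np.set_printoptions(precision=3,suppress=True)
sd=ctrl.get_image("side")[:,:,::-1]; sc=ctrl.get_image("scene")[:,:,::-1]
c=ctrl.get_calibration("wrist"); im=ctrl.get_image("wrist")[:,:,::-1]; s=ctrl.sense()
print(s["tool_pos"],s["q"],R.from_quat(s["eef_rot"]).as_matrix()[:,1])
hs=cv2.cvtColor(im,cv2.COLOR_BGR2HSV); r=cv2.inRange(hs,(8,120,80),(25,255,255))
n,l,st,ce=cv2.connectedComponentsWithStats(r)
for i in range(1,n):
    if st[i][4]>300:
        rc=cv2.minAreaRect(cv2.findNonZero((l==i).astype(np.uint8))); print(rc,plane("wrist",rc[0],40,c))
cv2.imwrite("pics/w3.png",np.hstack([cv2.resize(im,(400,300)),cv2.resize(sc[120:360,250:570],(400,300))]))
```

```text
[513.537  66.008 221.848] [-0.015  0.273 -0.292  1.006  0.    -0.066] [-0.052  0.999  0.   ]
((320.3206787109375, 191.9517364501953), (29.53717803955078, 46.3316764831543), 86.633544921875) [500.077  61.96   40.   ]
((322.1270446777344, 217.89756774902344), (37.4818000793457, 47.16912078857422), 84.80557250976562) [524.018  64.763  40.   ]
```

View pics/w3.png

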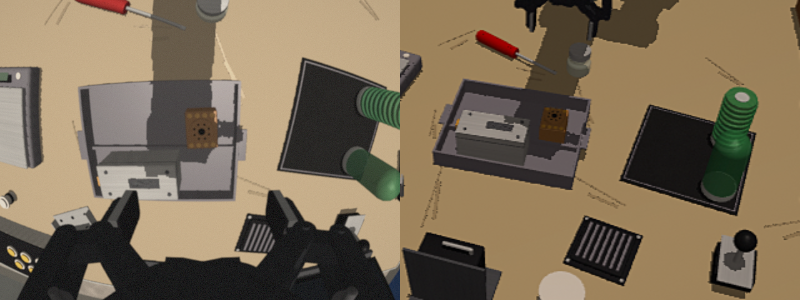

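The left panel (wrist) shows the relay base under the tool, with the coin box untouched. The right panel (scene) shows both diffusers upright on the mat. Next, grip the relay base.

Request:
arm_command:
  rows:
    - {"dx": 0,"dy": -0.001,"dz": 0.055,"wx": 0,"wy": 0,"wz": 0,"claw": 0}
    - {"dx": 0,"dy": 0,"dz": 0.055,"wx": 0,"wy": 0,"wz": 0,"claw": 0}
    - {"dx": 0,"dy": 0,"dz": 0.045,"wx": 0,"wy": 0,"wz": 0,"claw": 0}
    - {"dx": 0,"dy": 0,"dz": 0.03,"wx": 0,"wy": 0,"wz": 0,"claw": 0}
    - {"dx": 0,"dy": 0,"dz": 0.022,"wx": 0,"wy": 0,"wz": 0,"claw": 0}
    - {"dx": 0,"dy": 0,"dz": 0,"wx": 0,"wy": 0,"wz": 0,"claw": 60}
    - {"dx": 0,"dy": 0,"dz": 0,"wx": 0,"wy": 0,"wz": 0,"claw": 80}
    - {"dx": 0,"dy": 0,"dz": 0,"wx": 0,"wy": 0,"wz": 0,"claw": 100}

```text
t: 15.88
tool_pos: [513.2, 77.3, 21.0]
eef_rot: [-0.03, 0.999, 0.015, 0.001]
force: [-20.5, 27.7, 66.8]
grip_width: 0.695
gripper_force: 32.7
```

Request:
arm_command:
  rows:
    - {"dx": 0,"dy": 0,"dz": 0,"wx": 0,"wy": 0,"wz": 0,"claw": 120}
    - {"dx": 0,"dy": 0,"dz": 0,"wx": 0,"wy": 0,"wz": 0,"claw": 150}
    - {"dx": 0,"dy": 0,"dz": 0,"wx": 0,"wy": 0,"wz": 0,"claw": 170}
    - {"dx": 0,"dy": 0,"dz": 0,"wx": 0,"wy": 0,"wz": 0,"claw": 170}
    - {"dx": 0,"dy": 0,"dz": 0,"wx": 0,"wy": 0,"wz": 0,"claw": 170}

```text
t: 16.5
tool_pos: [513.1, 77.8, 21.3]
eef_rot: [-0.03, 0.999, 0.015, 0.002]
force: [-21.0, 29.1, 66.2]
grip_width: 0.68
gripper_force: 32.8
```

Run:
```python
from h import *
sd=ctrl.get_image("side")[:,:,::-1]; sc=ctrl.get_image("scene")[:,:,::-1]
f=lambda im,x,y:cv2.resize(im[y:y+150,x:x+100],(400,600),interpolation=cv2.INTER_CUBIC)
cv2.imwrite("pics/p4.png",np.hstack([f(sc,320,120),f(sd,230,150)]))
```

```text
(no output)
```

View pics/p4.png

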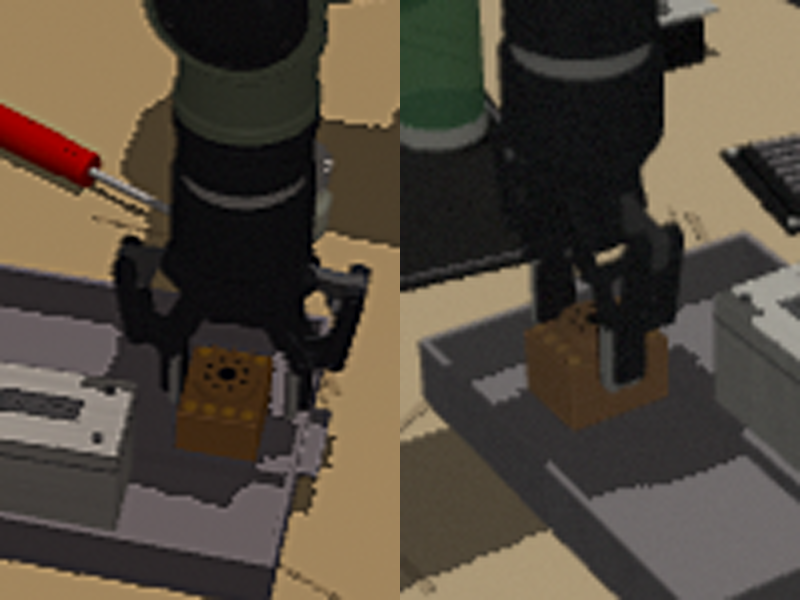

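The right gripper linkage is sitting on the tray's +y wall, because the fingers were open too wide for that gap. I'll back off, then come down with a narrower opening and a higher grip.

Request:
arm_command:
  rows:
    - {"dx": 0,"dy": 0,"dz": -0.01,"wx": 0,"wy": 0,"wz": 0,"claw": 75}
    - {"dx": 0,"dy": 0,"dz": -0.01,"wx": 0,"wy": 0,"wz": 0,"claw": 75}
    - {"dx": 0,"dy": 0,"dz": -0.02,"wx": 0,"wy": 0,"wz": 0,"claw": 75}
    - {"dx": 0,"dy": 0,"dz": -0.03,"wx": 0,"wy": 0,"wz": 0,"claw": 75}
    - {"dx": 0,"dy": 0,"dz": -0.03,"wx": 0,"wy": 0,"wz": 0,"claw": 75}
    - {"dx": 0,"dy": 0,"dz": -0.05,"wx": 0,"wy": 0,"wz": 0,"claw": 75}
    - {"dx": 0,"dy": 0,"dz": -0.055,"wx": 0,"wy": 0,"wz": 0,"claw": 75}
    - {"dx": 0,"dy": 0,"dz": 0,"wx": 0,"wy": 0,"wz": 0,"claw": 75}

```text
t: 17.6
tool_pos: [516.7, 64.4, 224.0]
eef_rot: [-0.026, 1.0, -0.0, 0.004]
force: [1.4, 0.2, -0.9]
grip_width: 0.702
gripper_force: 0.0
```

Run:
```python
from h import *
np.set_printoptions(precision=3,suppress=True)
ctrl.get_image("side")
c=ctrl.get_calibration("wrist"); im=ctrl.get_image("wrist")[:,:,::-1]; s=ctrl.sense()
print(s["tool_pos"],s["q"],R.from_quat(s["eef_rot"]).as_matrix()[:,1],s["grip_width"],s["force"])
hs=cv2.cvtColor(im,cv2.COLOR_BGR2HSV); r=cv2.inRange(hs,(8,120,40),(25,255,255)); r[:120]=0; r[300:]=0; r[:,:240]=0; r[:,400:]=0
r=cv2.morphologyEx(r,cv2.MORPH_OPEN,np.ones((3,3)))
n,l,st,ce=cv2.connectedComponentsWithStats(r); i=1+np.argmax(st[1:,4])
k=cv2.convexHull(cv2.findNonZero((l==i).astype(np.uint8))); rc=cv2.minAreaRect(k); print(st[i],rc,plane("wrist",rc[0],40,c))
cv2.imwrite("pics/w5.png",im)
```

```text
[513.783  64.574 219.74 ] [-0.017  0.275 -0.295  1.    -0.    -0.069] [-0.051  0.999 -0.   ] 0.7026284965937011 [-0.273 -0.075 -0.322]
[347 223   8  12  79] ((350.5, 228.5), (11.0, 7.0), 90.0) [534.888  89.656  40.   ]
```

View pics/w5.png

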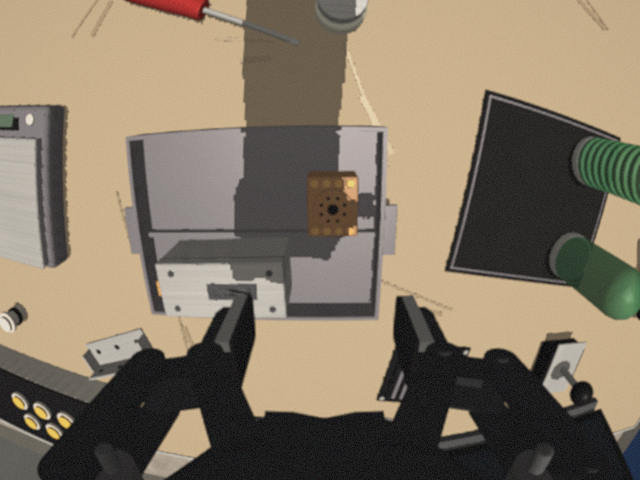

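The relay base now has its socket at (333,208). The coin box lid corners are at (160,263), (291,262), (287,318), (163,317).

Run:
```python
from h import *
np.set_printoptions(precision=1,suppress=True)
c=ctrl.get_calibration("wrist"); P=lambda p,z:plane("wrist",p,z,c)
print("relay",P((333,208),48),P((358,178),40),P((358,234),40),P((309,235),40))
for p in [(160,263),(291,262),(287,318),(163,317)]: print("coin",P(p,72))
for p in [(128,138),(385,127),(378,318),(152,318)]: print("rim",P(p,35))
```

```text
relay [512.   72.2  48. ] [485.6  93.   40. ] [537.3  96.9  40. ] [540.6  52.1  40. ]
coin [563.6 -82.2  72. ]
coin [554.8  38.5  72. ]
coin [610.5  35.7  72. ]
coin [621.3 -87.1  72. ]
rim [ 453.1 -126.9   35. ]
rim [439.1 114.2  35. ]
rim [628.8 126.1  35. ]
rim [ 648.4 -120.1   35. ]
```

The coin box is unmoved, but the relay base slid about 8 mm towards the wall. Gripping it along x is free here, since the coin box ends at y≈37. I'll turn back 90° and take it just above rib height.

Request:
arm_command:
  rows:
    - {"dx": 0,"dy": 0.0085,"dz": 0,"wx": 0,"wy": 0,"wz": 10,"claw": 0}
    - {"dx": 0,"dy": 0,"dz": 0,"wx": 0,"wy": 0,"wz": 10,"claw": 0}
    - {"dx": 0,"dy": 0,"dz": 0,"wx": 0,"wy": 0,"wz": 10,"claw": 0}
    - {"dx": 0,"dy": 0,"dz": 0,"wx": 0,"wy": 0,"wz": 10,"claw": 0}
    - {"dx": 0,"dy": 0,"dz": 0,"wx": 0,"wy": 0,"wz": 10,"claw": 0}
    - {"dx": 0,"dy": 0,"dz": 0,"wx": 0,"wy": 0,"wz": 10,"claw": 0}
    - {"dx": 0,"dy": 0,"dz": 0,"wx": 0,"wy": 0,"wz": 10,"claw": 0}
    - {"dx": 0,"dy": 0,"dz": 0,"wx": 0,"wy": 0,"wz": 10,"claw": 0}

```text
t: 18.7
tool_pos: [511.8, 73.2, 217.4]
eef_rot: [0.625, 0.781, -0.001, -0.002]
force: [-0.0, 0.2, -1.1]
grip_width: 1.007
gripper_force: 0.0
```

Request:
arm_command:
  rows:
    - {"dx": 0,"dy": 0,"dz": 0.04,"wx": 0,"wy": 0,"wz": 10,"claw": 0}
    - {"dx": 0,"dy": 0,"dz": 0.05,"wx": 0,"wy": 0,"wz": 0,"claw": 0}
    - {"dx": 0,"dy": 0,"dz": 0.04,"wx": 0,"wy": 0,"wz": 0,"claw": 0}
    - {"dx": 0,"dy": 0,"dz": 0.02,"wx": 0,"wy": 0,"wz": 0,"claw": 0}
    - {"dx": 0,"dy": 0,"dz": 0,"wx": 0,"wy": 0,"wz": 0,"claw": 0}
    - {"dx": 0,"dy": 0,"dz": 0,"wx": 0,"wy": 0,"wz": 0,"claw": 0}

```text
t: 19.45
tool_pos: [512.9, 73.4, 69.6]
eef_rot: [0.688, 0.725, -0.0, -0.0]
force: [-0.8, 0.3, -0.7]
grip_width: 0.997
gripper_force: 0.0
```

Run:
```python
from h import *
np.set_printoptions(precision=1,suppress=True)
c=ctrl.get_calibration("wrist"); im=ctrl.get_image("wrist")[:,:,::-1]; s=ctrl.sense()
print(s["tool_pos"],s["force"],s["grip_width"],R.from_quat(s["eef_rot"]).as_matrix()[:,1]*100, proj("wrist",(513,73,48),c))
cv2.imwrite("pics/w6.png",im)
```

```text
[513.5  73.4  70.2] [-1.  -0.1  0.1] 0.9992892131518254 [99.9  5.2  0.1] (np.float64(323.6651323678634), np.float64(287.11586815732517))
```

View pics/w6.png

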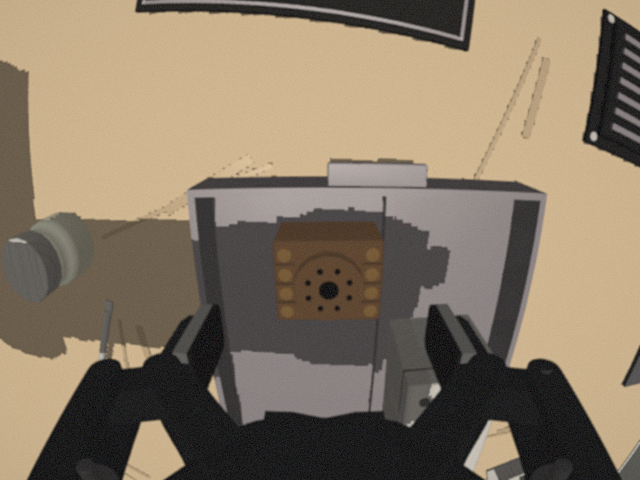

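The relay base is squarely between the fingers (socket at (329,291)), and the coin box is clear of the finger path. Descend.

Request:
arm_command:
  rows:
    - {"dx": 0,"dy": 0.002,"dz": 0.02,"wx": 0,"wy": 0,"wz": 0,"claw": 0}
    - {"dx": 0,"dy": 0,"dz": 0.02,"wx": 0,"wy": 0,"wz": 0,"claw": 0}
    - {"dx": 0,"dy": 0,"dz": 0.01,"wx": 0,"wy": 0,"wz": 0,"claw": 0}
    - {"dx": 0,"dy": 0,"dz": 0,"wx": 0,"wy": 0,"wz": 0,"claw": 0}

```text
t: 20.0
tool_pos: [515.0, 73.6, 19.9]
eef_rot: [0.688, 0.725, -0.0, -0.0]
force: [0.1, -0.3, -0.1]
grip_width: 0.997
gripper_force: 0.0
```

Request:
arm_command:
  rows:
    - {"dx": 0,"dy": 0,"dz": 0,"wx": 0,"wy": 0,"wz": 0,"claw": 60}
    - {"dx": 0,"dy": 0,"dz": 0,"wx": 0,"wy": 0,"wz": 0,"claw": 80}
    - {"dx": 0,"dy": 0,"dz": 0,"wx": 0,"wy": 0,"wz": 0,"claw": 100}
    - {"dx": 0,"dy": 0,"dz": 0,"wx": 0,"wy": 0,"wz": 0,"claw": 140}
    - {"dx": 0,"dy": 0,"dz": 0,"wx": 0,"wy": 0,"wz": 0,"claw": 140}
    - {"dx": 0,"dy": 0,"dz": 0,"wx": 0,"wy": 0,"wz": 0,"claw": 140}
  squeeze: 40

```text
t: 20.75
tool_pos: [515.9, 73.6, 20.7]
eef_rot: [0.688, 0.725, 0.001, 0.001]
force: [-0.9, -0.3, 6.2]
grip_width: 0.644
gripper_force: 43.0
```

Request:
arm_command:
  rows:
    - {"dx": 0,"dy": 0,"dz": -0.02,"wx": 0,"wy": 0,"wz": 0,"claw": 140}
    - {"dx": 0,"dy": 0,"dz": -0.06,"wx": 0,"wy": 0,"wz": 0,"claw": 140}
    - {"dx": 0.06,"dy": -0.003,"dz": 0,"wx": 0,"wy": 0,"wz": 0,"claw": 140}
    - {"dx": 0.06,"dy": -0.004,"dz": 0,"wx": 0,"wy": 0,"wz": 0,"claw": 140}
    - {"dx": 0.06,"dy": -0.004,"dz": 0,"wx": 0,"wy": 0,"wz": 0,"claw": 140}
    - {"dx": 0,"dy": 0,"dz": 0.03,"wx": 0,"wy": 0,"wz": 0,"claw": 140}
    - {"dx": 0,"dy": 0,"dz": 0.04,"wx": 0,"wy": 0,"wz": 0,"claw": 140}
    - {"dx": 0,"dy": 0,"dz": 0.004,"wx": 0,"wy": 0,"wz": 0,"claw": 140}

```text
t: 21.75
tool_pos: [491.9, 252.1, 23.3]
eef_rot: [0.688, 0.726, -0.003, -0.001]
force: [-0.2, 0.3, -1.2]
grip_width: 0.646
gripper_force: 43.3
```

Request:
arm_command:
  rows:
    - {"dx": 0,"dy": 0,"dz": 0.002,"wx": 0,"wy": 0,"wz": 0,"claw": 140}
    - {"dx": 0,"dy": 0,"dz": 0.002,"wx": 0,"wy": 0,"wz": 0,"claw": 140}
    - {"dx": 0,"dy": 0,"dz": 0.001,"wx": 0,"wy": 0,"wz": 0,"claw": 140}
    - {"dx": 0,"dy": 0,"dz": 0,"wx": 0,"wy": 0,"wz": 0,"claw": 140}

```text
t: 22.25
tool_pos: [495.1, 252.8, 21.4]
eef_rot: [0.688, 0.725, 0.0, 0.0]
force: [-0.4, -0.8, -0.7]
grip_width: 0.641
gripper_force: 43.3
```

Request:
arm_command:
  rows:
    - {"dx": 0,"dy": 0,"dz": 0.001,"wx": 0,"wy": 0,"wz": 0,"claw": 140}
    - {"dx": 0,"dy": 0,"dz": 0.0005,"wx": 0,"wy": 0,"wz": 0,"claw": 140}
    - {"dx": 0,"dy": 0,"dz": 0,"wx": 0,"wy": 0,"wz": 0,"claw": 140}

```text
t: 22.62
tool_pos: [495.2, 252.9, 20.7]
eef_rot: [0.688, 0.725, 0.001, 0.0]
force: [-3.1, -0.8, 10.0]
grip_width: 0.645
gripper_force: 44.7
```

Request:
arm_command:
  rows:
    - {"dx": 0,"dy": 0,"dz": 0,"wx": 0,"wy": 0,"wz": 0,"claw": 80}
    - {"dx": 0,"dy": 0,"dz": 0,"wx": 0,"wy": 0,"wz": 0,"claw": 60}
    - {"dx": 0,"dy": 0,"dz": 0,"wx": 0,"wy": 0,"wz": 0,"claw": 20}
    - {"dx": 0,"dy": 0,"dz": 0,"wx": 0,"wy": 0,"wz": 0,"claw": 0}
    - {"dx": 0,"dy": 0,"dz": -0.02,"wx": 0,"wy": 0,"wz": 0,"claw": 0}
    - {"dx": 0,"dy": 0,"dz": -0.06,"wx": 0,"wy": 0,"wz": 0,"claw": 0}
    - {"dx": 0,"dy": 0,"dz": -0.06,"wx": 0,"wy": 0,"wz": 0,"claw": 0}
    - {"dx": 0,"dy": 0,"dz": -0.06,"wx": 0,"wy": 0,"wz": 0,"claw": 0}

```text
t: 23.62
tool_pos: [494.4, 252.7, 221.1]
eef_rot: [0.688, 0.725, -0.0, -0.0]
force: [1.6, -0.1, -0.1]
grip_width: 0.995
gripper_force: 0.0
```

Request:
arm_command:
  rows:
    - {"dx": -0.0565,"dy": 0.016,"dz": 0,"wx": 0,"wy": 0,"wz": 0,"claw": 0}
    - {"dx": -0.0565,"dy": 0.016,"dz": 0,"wx": 0,"wy": 0,"wz": 0,"claw": 0}
    - {"dx": -0.0565,"dy": 0.016,"dz": 0,"wx": 0,"wy": 0,"wz": 0,"claw": 0}
    - {"dx": -0.0565,"dy": 0.016,"dz": 0,"wx": 0,"wy": 0,"wz": 0,"claw": 0}
    - {"dx": -0.0565,"dy": 0.015,"dz": 0,"wx": 0,"wy": 0,"wz": 0,"claw": 0}
    - {"dx": 0,"dy": 0,"dz": 0.03,"wx": 0,"wy": 0,"wz": 0,"claw": 0}
    - {"dx": 0,"dy": 0,"dz": 0.03,"wx": 0,"wy": 0,"wz": 0,"claw": 0}
    - {"dx": 0,"dy": 0,"dz": 0,"wx": 0,"wy": 0,"wz": 0,"claw": 0}

```text
t: 24.62
tool_pos: [586.3, -25.1, 156.9]
eef_rot: [0.689, 0.725, -0.002, -0.002]
force: [-0.8, -0.7, -0.4]
grip_width: 1.0
gripper_force: 0.0
```

Request:
arm_command:
  rows:
    - {"dx": 0,"dy": 0,"dz": 0,"wx": 0,"wy": 0,"wz": 0,"claw": 0}
    - {"dx": 0,"dy": 0,"dz": 0,"wx": 0,"wy": 0,"wz": 0,"claw": 0}

```text
t: 24.88
tool_pos: [589.4, -25.1, 160.8]
eef_rot: [0.688, 0.726, 0.001, 0.001]
force: [-0.6, 1.1, -0.6]
grip_width: 0.999
gripper_force: 0.0
```

Run:
```python
from h import *
np.set_printoptions(precision=1,suppress=True)
sc=ctrl.get_image("scene")[:,:,::-1]
c=ctrl.get_calibration("wrist"); im=ctrl.get_image("wrist")[:,:,::-1]; s=ctrl.sense()
print(s["tool_pos"],R.from_quat(s["eef_rot"]).as_matrix()[:,1]*100)
cv2.imwrite("pics/w7.png",np.hstack([cv2.resize(im[160:480,140:540],(500,400)),cv2.resize(sc[150:300,410:522],(300,400))]))
```

```text
[589.2 -25.1 160.5] [99.9  5.3  0.2]
```

View pics/w7.png

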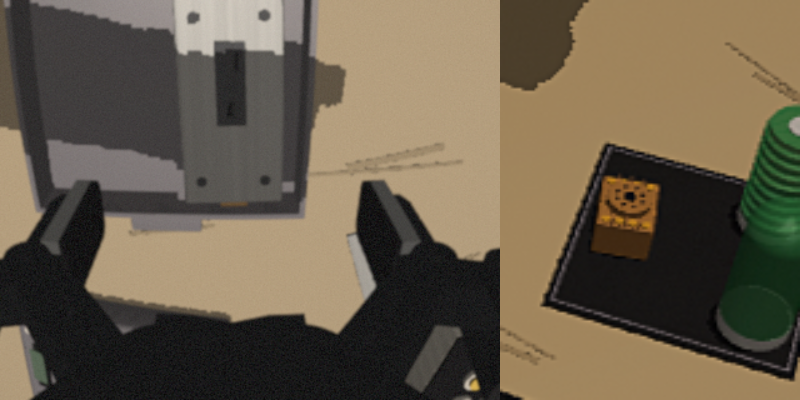

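The relay base stands socket up on the mat. The coin lid screws in the crop are at (193,17), (265,15), (265,180), (202,181).

Run:
```python
from h import *
np.set_printoptions(precision=1,suppress=True)
c=ctrl.get_calibration("wrist")
p=np.array([plane("wrist",(140+u/1.25,160+v/1.25),72,c)[:2] for u,v in [(193,17),(265,15),(265,180),(202,181)]]);print(p,p.mean(0))
e=np.array([plane("wrist",(140+u/1.25,160+v/1.25),72,c)[:2] for u,v in [(175,50),(285,50),(283,202),(185,203)]]);print(e)
print(ctrl.sense()["tool_pos"])
```

```text
[[568.7  19. ]
 [604.8  21.9]
 [612.  -71.2]
 [576.3 -73.7]] [590.4 -26. ]
[[560.    1.5]
 [616.3   4.4]
 [623.8 -85.6]
 [566.7 -89.1]]
[589.2 -25.1 160.5]
```

Request:
arm_command:
  rows:
    - {"dx": -0.001,"dy": 0.001,"dz": 0.04,"wx": 0,"wy": 0,"wz": -1.5,"claw": 0}
    - {"dx": 0,"dy": 0,"dz": 0.04,"wx": 0,"wy": 0,"wz": 0,"claw": 0}
    - {"dx": 0,"dy": 0,"dz": 0.025,"wx": 0,"wy": 0,"wz": 0,"claw": 0}
    - {"dx": 0,"dy": 0,"dz": 0.012,"wx": 0,"wy": 0,"wz": 0,"claw": 0}
    - {"dx": 0,"dy": 0,"dz": 0,"wx": 0,"wy": 0,"wz": 0,"claw": 0}
    - {"dx": 0,"dy": 0,"dz": 0,"wx": 0,"wy": 0,"wz": 0,"claw": 0}

```text
t: 25.72
tool_pos: [590.6, -26.3, 43.6]
eef_rot: [0.679, 0.734, 0.001, 0.001]
force: [0.6, 0.3, 0.4]
grip_width: 0.999
gripper_force: 0.0
```

Request:
arm_command:
  rows:
    - {"dx": 0,"dy": 0,"dz": 0,"wx": 0,"wy": 0,"wz": 0,"claw": 60}
    - {"dx": 0,"dy": 0,"dz": 0,"wx": 0,"wy": 0,"wz": 0,"claw": 80}
    - {"dx": 0,"dy": 0,"dz": 0,"wx": 0,"wy": 0,"wz": 0,"claw": 100}
    - {"dx": 0,"dy": 0,"dz": 0,"wx": 0,"wy": 0,"wz": 0,"claw": 140}
    - {"dx": 0,"dy": 0,"dz": 0,"wx": 0,"wy": 0,"wz": 0,"claw": 140}
    - {"dx": 0,"dy": 0,"dz": 0,"wx": 0,"wy": 0,"wz": 0,"claw": 140}
  squeeze: 80

```text
t: 26.48
tool_pos: [590.1, -26.2, 43.3]
eef_rot: [0.679, 0.734, 0.0, 0.001]
force: [0.6, 0.5, 5.0]
grip_width: 0.64
gripper_force: 86.0
```

Request:
arm_command:
  rows:
    - {"dx": 0,"dy": 0,"dz": -0.01,"wx": 0,"wy": 0,"wz": 0,"claw": 140}
    - {"dx": 0,"dy": 0,"dz": -0.02,"wx": 0,"wy": 0,"wz": 0,"claw": 140}
    - {"dx": 0,"dy": 0,"dz": -0.04,"wx": 0,"wy": 0,"wz": 0,"claw": 140}
    - {"dx": 0,"dy": 0,"dz": -0.055,"wx": 0,"wy": 0,"wz": 0,"claw": 140}
    - {"dx": 0,"dy": 0,"dz": -0.055,"wx": 0,"wy": 0,"wz": 0,"claw": 140}
    - {"dx": -0.05,"dy": -0.015,"dz": 0,"wx": 0,"wy": 0,"wz": 0,"claw": 140}
    - {"dx": -0.057,"dy": -0.017,"dz": 0,"wx": 0,"wy": 0,"wz": 0,"claw": 140}

```text
t: 27.35
tool_pos: [565.5, -135.4, 222.8]
eef_rot: [0.678, 0.735, 0.0, 0.0]
force: [1.1, -1.3, -6.7]
grip_width: 0.642
gripper_force: 86.7
```

Request:
arm_command:
  rows:
    - {"dx": -0.057,"dy": -0.017,"dz": 0,"wx": 0,"wy": 0,"wz": 0,"claw": 140}
    - {"dx": -0.057,"dy": -0.017,"dz": 0,"wx": 0,"wy": 0,"wz": 0,"claw": 140}
    - {"dx": -0.057,"dy": -0.017,"dz": 0,"wx": 0,"wy": 0,"wz": 0,"claw": 140}
    - {"dx": -0.057,"dy": -0.017,"dz": 0,"wx": 0,"wy": 0,"wz": 0,"claw": 140}
    - {"dx": -0.056,"dy": -0.016,"dz": 0,"wx": 0,"wy": 0,"wz": 0,"claw": 140}
    - {"dx": 0,"dy": 0,"dz": 0,"wx": 0,"wy": 0,"wz": 0,"claw": 140}
    - {"dx": 0,"dy": 0,"dz": 0,"wx": 0,"wy": 0,"wz": 0,"claw": 140}
    - {"dx": 0,"dy": 0,"dz": 0,"wx": 0,"wy": 0,"wz": 0,"claw": 140}

```text
t: 28.35
tool_pos: [504.5, -423.5, 221.9]
eef_rot: [0.678, 0.735, 0.0, -0.001]
force: [0.1, 0.5, -5.6]
grip_width: 0.641
gripper_force: 86.6
```

Run:
```python
from h import *
np.set_printoptions(precision=1,suppress=True)
c=ctrl.get_calibration("wrist"); im=ctrl.get_image("wrist")[:,:,::-1]; s=ctrl.sense()
print(s["tool_pos"],s["eef_rot"],s["force"],s["gripper_force"])
np.save("c8.npy",c,allow_pickle=True)
cv2.imwrite("pics/w8.png",im)
```

```text
[ 504.8 -423.5  222.1] [ 0.7  0.7  0.  -0. ] [-0.5  0.6 -5.8] 86.60114049911499
```

View pics/w8.png

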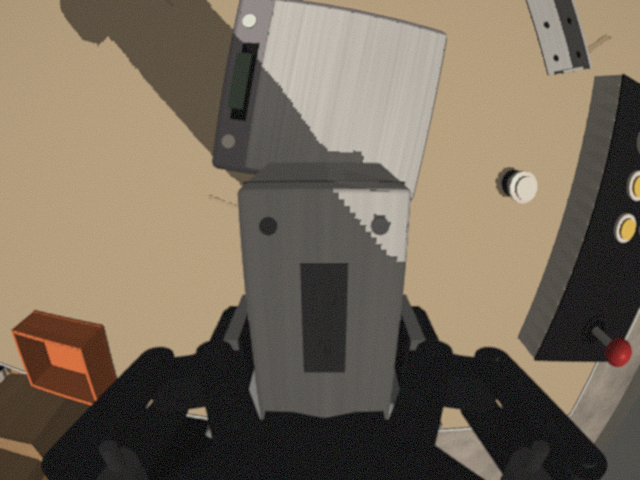

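Corners of the pan are at (270,1), (445,34), (412,196), (246,171). The box is level in the grip with its slot at (324,318).

Run:
```python
from h import *
np.set_printoptions(precision=1,suppress=True)
c=np.load("c8.npy",allow_pickle=True).item(); P=lambda p,z:plane("wrist",p,z,c)[:2]
p=np.array([P(q,50) for q in [(270,1),(445,34),(412,196),(246,171)]]);print(p,p.mean(0),(p[0]+p[2])/2,[np.linalg.norm(p[i]-p[i-1]) for i in range(4)])
print("screws",P((268,226),250.5),P((381,225),250.5),"slot",P((324,318),250.5))
```

```text
[[ 445.  -244.1]
 [ 595.4 -257.5]
 [ 581.  -404.1]
 [ 434.7 -393.7]] [ 514.  -324.9] [ 513.  -324.1] [np.float64(149.94074916969583), np.float64(150.93519823037505), np.float64(147.36702031810128), np.float64(146.7240353270321)]
screws [ 483.  -378.6] [ 519.5 -375.4] slot [ 503.8 -411.3]
```

Request:
arm_command:
  rows:
    - {"dx": 0.048,"dy": 0.0075,"dz": 0,"wx": 0,"wy": 0,"wz": 0,"claw": 140}
    - {"dx": 0.0485,"dy": 0.0075,"dz": 0,"wx": 0,"wy": 0,"wz": 0,"claw": 140}
    - {"dx": 0,"dy": 0,"dz": 0.03,"wx": 0,"wy": 0,"wz": 0,"claw": 140}
    - {"dx": 0,"dy": 0,"dz": 0.04,"wx": 0,"wy": 0,"wz": 0,"claw": 140}
    - {"dx": 0,"dy": 0,"dz": 0.035,"wx": 0,"wy": 0,"wz": 0,"claw": 140}
    - {"dx": 0,"dy": 0,"dz": 0.02,"wx": 0,"wy": 0,"wz": 0,"claw": 140}
    - {"dx": 0,"dy": 0,"dz": 0,"wx": 0,"wy": 0,"wz": 0,"claw": 140}
    - {"dx": 0,"dy": 0,"dz": 0,"wx": 0,"wy": 0,"wz": 0,"claw": 140}

```text
t: 29.4
tool_pos: [512.8, -327.6, 98.6]
eef_rot: [0.678, 0.735, 0.0, 0.001]
force: [0.4, -0.6, -5.4]
grip_width: 0.639
gripper_force: 86.6
```

Request:
arm_command:
  rows:
    - {"dx": 0,"dy": 0,"dz": 0.004,"wx": 0,"wy": 0,"wz": 0,"claw": 140}
    - {"dx": 0,"dy": 0,"dz": 0.002,"wx": 0,"wy": 0,"wz": 0,"claw": 140}
    - {"dx": 0,"dy": 0,"dz": 0.001,"wx": 0,"wy": 0,"wz": 0,"claw": 140}
    - {"dx": 0,"dy": 0,"dz": 0,"wx": 0,"wy": 0,"wz": 0,"claw": 140}

```text
t: 29.9
tool_pos: [511.8, -327.7, 90.3]
eef_rot: [0.679, 0.734, -0.0, -0.0]
force: [0.3, -0.1, -5.4]
grip_width: 0.638
gripper_force: 86.7
```

Request:
arm_command:
  rows:
    - {"dx": 0.001,"dy": 0,"dz": 0.001,"wx": 0,"wy": 0,"wz": 0,"claw": 140}
    - {"dx": 0,"dy": 0,"dz": 0,"wx": 0,"wy": 0,"wz": 0,"claw": 140}

```text
t: 30.15
tool_pos: [511.9, -326.8, 89.4]
eef_rot: [0.679, 0.734, 0.0, 0.0]
force: [-0.0, 0.2, -6.8]
grip_width: 0.641
gripper_force: 87.1
```

Request:
arm_command:
  rows:
    - {"dx": 0,"dy": 0,"dz": 0.001,"wx": 0,"wy": 0,"wz": 0,"claw": 140}
    - {"dx": 0,"dy": 0,"dz": 0,"wx": 0,"wy": 0,"wz": 0,"claw": 140}

```text
t: 30.4
tool_pos: [511.9, -326.7, 89.4]
eef_rot: [0.679, 0.734, -0.0, 0.0]
force: [-2.5, 2.8, 5.4]
grip_width: 0.642
gripper_force: 88.1
```

Request:
arm_command:
  rows:
    - {"dx": 0,"dy": 0,"dz": 0,"wx": 0,"wy": 0,"wz": 0,"claw": 80}
    - {"dx": 0,"dy": 0,"dz": 0,"wx": 0,"wy": 0,"wz": 0,"claw": 50}
    - {"dx": 0,"dy": 0,"dz": 0,"wx": 0,"wy": 0,"wz": 0,"claw": 0}
    - {"dx": 0,"dy": 0,"dz": 0,"wx": 0,"wy": 0,"wz": 0,"claw": 0}
    - {"dx": 0,"dy": 0,"dz": -0.02,"wx": 0,"wy": 0,"wz": 0,"claw": 0}
    - {"dx": 0,"dy": 0,"dz": -0.05,"wx": 0,"wy": 0,"wz": 0,"claw": 0}
    - {"dx": 0,"dy": 0,"dz": -0.06,"wx": 0,"wy": 0,"wz": 0,"claw": 0}
    - {"dx": 0,"dy": 0,"dz": 0,"wx": 0,"wy": 0,"wz": 0,"claw": 0}
  squeeze: 30

```text
t: 31.4
tool_pos: [514.5, -328.9, 224.0]
eef_rot: [0.679, 0.734, 0.0, 0.005]
force: [-0.0, -0.1, -0.2]
grip_width: 1.001
gripper_force: 0.0
```

Run:
```python
from h import *
sc=ctrl.get_image("scene")[:,:,::-1]; sd=ctrl.get_image("side")[:,:,::-1]
f=lambda im,x,y:cv2.resize(im[y:y+150,x:x+100],(400,600),interpolation=cv2.INTER_CUBIC)
cv2.imwrite("pics/p9.png",np.hstack([f(sc,170,110),cv2.resize(sd[270:450,300:480],(400,600))]))
print(ctrl.sense()["tool_pos"])
```

```text
[ 512.08723263 -326.92659217  218.85605199]
```

View pics/p9.png

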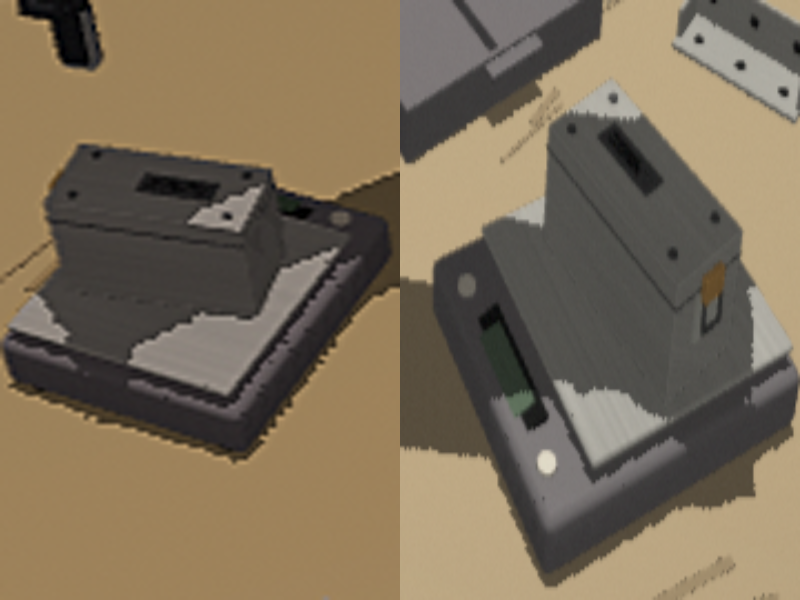

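The box stands upright on the pan in both views. A numeric check from pan corners (side crop (593,468), (790,350), (483,225)) and box foot corner (666,417):

Run:
```python
from h import *
np.set_printoptions(precision=1,suppress=True)
S=lambda u,v,z:plane("side",(300+u/2.222,270+v/3.333),z)[:2]
C=lambda u,v,z:plane("scene",(170+u/4,110+v/4),z)[:2]
a,b,d=S(593,468,50),S(790,350,50),S(483,225,50); print("pan side",a,b,d,"centre",(b+d)/2)
s=np.array([S(*p,118) for p in [(571,128),(613,98),(715,217),(673,254)]]);print("box side",s.mean(0))
s=np.array([C(*p,118) for p in [(97,154),(72,194),(228,216),(247,176)]]);print("box scene",s.mean(0))
p=[C(5,330,50),C(225,393,50),C(350,248,50)];print("pan scene",p,(p[0]+p[2])/2)
```

```text
pan side [ 637.2 -517.1] [ 799.5 -541.4] [ 686.3 -384.4] centre [ 742.9 -462.9]
box side [ 732.1 -457.3]
box scene [ 508.2 -327.2]
pan scene [array([ 582.6, -405.1]), array([ 594.1, -259.2]), array([ 458.9, -237.6])] [ 520.7 -321.4]
```

Run:
```python
from h import *
np.set_printoptions(precision=1,suppress=True)
S=lambda u,v,z:plane("side",(300+(u-400)/2.222,270+v/3.333),z)[:2]
a,b,d=S(593,468,50),S(790,350,50),S(483,225,50); print("pan side",a,b,d,"centre",(b+d)/2)
s=np.array([S(*p,118) for p in [(571,128),(613,98),(715,217),(673,254)]]);print("box side",s.mean(0))
print("foot",S(666,417,50))
```

```text
pan side [ 430.8 -392.6] [ 576.4 -407.5] [ 448.9 -242.9] centre [ 512.7 -325.2]
box side [ 511.7 -326.3]
foot [ 484.8 -394.9]
```

The box is within about 2 mm of the pan centre. Now back to the mat for the dome.

Request:
arm_command:
  rows:
    - {"dx": 0.057,"dy": 0.0088,"dz": 0,"wx": 0,"wy": 0,"wz": 0,"claw": 0}
    - {"dx": 0.057,"dy": 0.0088,"dz": 0,"wx": 0,"wy": 0,"wz": 0,"claw": 0}
    - {"dx": 0.057,"dy": 0.0088,"dz": 0,"wx": 0,"wy": 0,"wz": 0,"claw": 0}
    - {"dx": 0.057,"dy": 0.0088,"dz": 0,"wx": 0,"wy": 0,"wz": 0,"claw": 0}
    - {"dx": 0.057,"dy": 0.0088,"dz": 0,"wx": 0,"wy": 0,"wz": 0,"claw": 0}
    - {"dx": 0.057,"dy": 0.0088,"dz": 0,"wx": 0,"wy": 0,"wz": 0,"claw": 0}
    - {"dx": 0.057,"dy": 0.0088,"dz": 0,"wx": 0,"wy": 0,"wz": 0,"claw": 0}
    - {"dx": 0.057,"dy": 0.0088,"dz": 0,"wx": 0,"wy": 0,"wz": 0,"claw": 0}

```text
t: 32.5
tool_pos: [544.9, 135.2, 216.3]
eef_rot: [0.679, 0.734, -0.001, -0.001]
force: [1.0, 0.2, -0.9]
grip_width: 1.004
gripper_force: 0.0
```

Request:
arm_command:
  rows:
    - {"dx": 0.057,"dy": 0.0088,"dz": 0,"wx": 0,"wy": 0,"wz": 0,"claw": 0}
    - {"dx": 0.057,"dy": 0.0088,"dz": 0,"wx": 0,"wy": 0,"wz": 0,"claw": 0}
    - {"dx": 0.057,"dy": 0.0088,"dz": 0,"wx": 0,"wy": 0,"wz": 0,"claw": 0}
    - {"dx": 0.057,"dy": 0.0088,"dz": 0,"wx": 0,"wy": 0,"wz": 0,"claw": 0}
    - {"dx": 0,"dy": 0,"dz": 0,"wx": 0,"wy": 0,"wz": 0,"claw": 0}
    - {"dx": 0,"dy": 0,"dz": 0,"wx": 0,"wy": 0,"wz": 0,"claw": 0}

```text
t: 33.25
tool_pos: [562.3, 363.0, 216.1]
eef_rot: [0.679, 0.734, -0.002, -0.0]
force: [0.3, -0.0, 0.1]
grip_width: 1.001
gripper_force: 0.0
```

Request:
arm_command:
  rows:
    - {"dx": 0.002,"dy": 0.001,"dz": 0.04,"wx": 0,"wy": 0,"wz": 0,"claw": 0}
    - {"dx": 0,"dy": 0,"dz": 0.045,"wx": 0,"wy": 0,"wz": 0,"claw": 0}
    - {"dx": 0,"dy": 0,"dz": 0.035,"wx": 0,"wy": 0,"wz": 0,"claw": 0}
    - {"dx": 0,"dy": 0,"dz": 0.014,"wx": 0,"wy": 0,"wz": 0,"claw": 0}
    - {"dx": 0,"dy": 0,"dz": 0,"wx": 0,"wy": 0,"wz": 0,"claw": 0}
    - {"dx": 0,"dy": 0,"dz": 0,"wx": 0,"wy": 0,"wz": 0,"claw": 0}

```text
t: 34.0
tool_pos: [565.5, 365.7, 86.1]
eef_rot: [0.679, 0.734, 0.001, 0.0]
force: [0.2, 0.3, 0.4]
grip_width: 0.998
gripper_force: 0.0
```

Request:
arm_command:
  rows:
    - {"dx": 0,"dy": 0,"dz": 0,"wx": 0,"wy": 0,"wz": 0,"claw": 60}
    - {"dx": 0,"dy": 0,"dz": 0,"wx": 0,"wy": 0,"wz": 0,"claw": 80}
    - {"dx": 0,"dy": 0,"dz": 0,"wx": 0,"wy": 0,"wz": 0,"claw": 100}
    - {"dx": 0,"dy": 0,"dz": 0,"wx": 0,"wy": 0,"wz": 0,"claw": 130}
    - {"dx": 0,"dy": 0,"dz": 0,"wx": 0,"wy": 0,"wz": 0,"claw": 130}
    - {"dx": 0,"dy": 0,"dz": 0,"wx": 0,"wy": 0,"wz": 0,"claw": 130}
    - {"dx": 0,"dy": 0,"dz": 0,"wx": 0,"wy": 0,"wz": 0,"claw": 130}
  squeeze: 30

```text
t: 34.88
tool_pos: [564.3, 366.0, 85.5]
eef_rot: [0.679, 0.734, 0.001, 0.0]
force: [-1.9, -0.4, 5.0]
grip_width: 0.667
gripper_force: 31.5
```

Request:
arm_command:
  rows:
    - {"dx": 0,"dy": 0,"dz": -0.02,"wx": 0,"wy": 0,"wz": 0,"claw": 130}
    - {"dx": 0,"dy": 0,"dz": -0.04,"wx": 0,"wy": 0,"wz": 0,"claw": 130}
    - {"dx": -0.02,"dy": 0,"dz": -0.03,"wx": 0,"wy": 0,"wz": 0,"claw": 130}
    - {"dx": -0.05,"dy": 0,"dz": 0,"wx": 0,"wy": 0,"wz": 0,"claw": 130}
    - {"dx": -0.055,"dy": 0,"dz": 0,"wx": 0,"wy": 0,"wz": 0,"claw": 130}
    - {"dx": -0.055,"dy": 0.001,"dz": 0,"wx": 0,"wy": 0,"wz": 0,"claw": 130}
    - {"dx": -0.055,"dy": 0.001,"dz": 0,"wx": 0,"wy": 0,"wz": 0,"claw": 130}
    - {"dx": -0.055,"dy": 0,"dz": 0,"wx": 0,"wy": 0,"wz": 0,"claw": 130}

```text
t: 35.88
tool_pos: [588.8, 74.9, 174.1]
eef_rot: [0.679, 0.734, -0.0, 0.0]
force: [0.3, 0.5, -1.5]
grip_width: 0.666
gripper_force: 33.2
```

Request:
arm_command:
  rows:
    - {"dx": -0.055,"dy": 0,"dz": 0,"wx": 0,"wy": 0,"wz": 0,"claw": 130}
    - {"dx": -0.046,"dy": 0,"dz": 0,"wx": 0,"wy": 0,"wz": 0,"claw": 130}
    - {"dx": -0.03,"dy": 0,"dz": 0,"wx": 0,"wy": 0,"wz": 0,"claw": 130}
    - {"dx": 0,"dy": 0,"dz": 0.03,"wx": 0,"wy": 0,"wz": 0,"claw": 130}
    - {"dx": 0,"dy": 0,"dz": 0.03,"wx": 0,"wy": 0,"wz": 0,"claw": 130}
    - {"dx": 0,"dy": 0,"dz": 0,"wx": 0,"wy": 0,"wz": 0,"claw": 130}
    - {"dx": 0,"dy": 0,"dz": 0,"wx": 0,"wy": 0,"wz": 0,"claw": 130}
    - {"dx": 0,"dy": 0,"dz": 0,"wx": 0,"wy": 0,"wz": 0,"claw": 130}

```text
t: 36.88
tool_pos: [600.4, -54.0, 115.8]
eef_rot: [0.679, 0.734, 0.001, 0.001]
force: [0.3, 0.3, -1.6]
grip_width: 0.67
gripper_force: 33.1
```

Request:
arm_command:
  rows:
    - {"dx": 0,"dy": 0,"dz": 0.015,"wx": 0,"wy": 0,"wz": 0,"claw": 130}
    - {"dx": 0,"dy": 0,"dz": 0.008,"wx": 0,"wy": 0,"wz": 0,"claw": 130}
    - {"dx": 0,"dy": 0,"dz": 0.004,"wx": 0,"wy": 0,"wz": 0,"claw": 130}
    - {"dx": 0,"dy": 0,"dz": 0,"wx": 0,"wy": 0,"wz": 0,"claw": 130}
    - {"dx": 0,"dy": 0,"dz": 0,"wx": 0,"wy": 0,"wz": 0,"claw": 130}

```text
t: 37.5
tool_pos: [599.5, -54.0, 87.5]
eef_rot: [0.679, 0.734, 0.0, 0.0]
force: [0.2, 0.1, -3.1]
grip_width: 0.666
gripper_force: 33.2
```

Request:
arm_command:
  rows:
    - {"dx": 0,"dy": 0,"dz": 0.0015,"wx": 0,"wy": 0,"wz": 0,"claw": 130}
    - {"dx": 0,"dy": 0,"dz": 0,"wx": 0,"wy": 0,"wz": 0,"claw": 130}

```text
t: 37.75
tool_pos: [599.3, -54.0, 85.8]
eef_rot: [0.679, 0.734, 0.0, 0.0]
force: [-0.6, 0.3, -2.4]
grip_width: 0.666
gripper_force: 33.2
```

Request:
arm_command:
  rows:
    - {"dx": 0,"dy": 0,"dz": 0.001,"wx": 0,"wy": 0,"wz": 0,"claw": 130}
    - {"dx": 0,"dy": 0,"dz": 0,"wx": 0,"wy": 0,"wz": 0,"claw": 130}

```text
t: 38.0
tool_pos: [599.4, -54.1, 85.5]
eef_rot: [0.679, 0.734, 0.0, 0.0]
force: [-2.0, 0.4, 5.1]
grip_width: 0.668
gripper_force: 33.7
```

Request:
arm_command:
  rows:
    - {"dx": 0,"dy": 0,"dz": 0,"wx": 0,"wy": 0,"wz": 0,"claw": 80}
    - {"dx": 0,"dy": 0,"dz": 0,"wx": 0,"wy": 0,"wz": 0,"claw": 60}
    - {"dx": 0,"dy": 0,"dz": 0,"wx": 0,"wy": 0,"wz": 0,"claw": 20}
    - {"dx": 0,"dy": 0,"dz": 0,"wx": 0,"wy": 0,"wz": 0,"claw": 0}
    - {"dx": 0,"dy": 0,"dz": 0,"wx": 0,"wy": 0,"wz": 0,"claw": 0}
    - {"dx": 0,"dy": 0,"dz": -0.03,"wx": 0,"wy": 0,"wz": 0,"claw": 0}
    - {"dx": 0,"dy": 0,"dz": -0.05,"wx": 0,"wy": 0,"wz": 0,"claw": 0}
    - {"dx": 0,"dy": 0,"dz": -0.05,"wx": 0,"wy": 0,"wz": 0,"claw": 0}

```text
t: 39.0
tool_pos: [598.9, -53.9, 215.9]
eef_rot: [0.679, 0.734, -0.0, -0.0]
force: [1.0, -0.2, -0.2]
grip_width: 1.001
gripper_force: 0.0
```

Request:
arm_command:
  rows:
    - {"dx": 0.054,"dy": -0.0147,"dz": 0,"wx": 0,"wy": 0,"wz": 0,"claw": 0}
    - {"dx": 0.054,"dy": -0.0147,"dz": 0,"wx": 0,"wy": 0,"wz": 0,"claw": 0}
    - {"dx": 0.054,"dy": -0.0147,"dz": 0,"wx": 0,"wy": 0,"wz": 0,"claw": 0}
    - {"dx": 0.054,"dy": -0.0147,"dz": 0,"wx": 0,"wy": 0,"wz": 0,"claw": 0}
    - {"dx": 0.054,"dy": -0.0147,"dz": 0,"wx": 0,"wy": 0,"wz": 0,"claw": 0}
    - {"dx": 0.054,"dy": -0.0147,"dz": 0,"wx": 0,"wy": 0,"wz": 0,"claw": 0}
    - {"dx": 0.054,"dy": -0.0147,"dz": 0,"wx": 0,"wy": 0,"wz": 0,"claw": 0}
    - {"dx": 0.054,"dy": -0.0147,"dz": 0,"wx": 0,"wy": 0,"wz": 0,"claw": 0}

```text
t: 40.0
tool_pos: [447.4, 369.2, 215.0]
eef_rot: [0.679, 0.734, 0.0, 0.0]
force: [0.8, -0.4, 0.4]
grip_width: 0.999
gripper_force: 0.0
```

Request:
arm_command:
  rows:
    - {"dx": 0,"dy": 0,"dz": 0,"wx": 0,"wy": 0,"wz": 0,"claw": 0}
    - {"dx": 0,"dy": 0,"dz": 0,"wx": 0,"wy": 0,"wz": 0,"claw": 0}
    - {"dx": 0,"dy": 0,"dz": 0,"wx": 0,"wy": 0,"wz": 0,"claw": 0}

```text
t: 40.38
tool_pos: [448.7, 366.3, 214.7]
eef_rot: [0.679, 0.734, -0.0, 0.0]
force: [0.1, 0.0, -0.3]
grip_width: 0.999
gripper_force: 0.0
```

Request:
arm_command:
  rows:
    - {"dx": 0.0025,"dy": 0,"dz": 0.04,"wx": 0,"wy": 0,"wz": 0,"claw": 0}
    - {"dx": 0,"dy": 0,"dz": 0.045,"wx": 0,"wy": 0,"wz": 0,"claw": 0}
    - {"dx": 0,"dy": 0,"dz": 0.035,"wx": 0,"wy": 0,"wz": 0,"claw": 0}
    - {"dx": 0,"dy": 0,"dz": 0.012,"wx": 0,"wy": 0,"wz": 0,"claw": 0}
    - {"dx": 0,"dy": 0,"dz": 0,"wx": 0,"wy": 0,"wz": 0,"claw": 0}
    - {"dx": 0,"dy": 0,"dz": 0,"wx": 0,"wy": 0,"wz": 0,"claw": 0}

```text
t: 41.12
tool_pos: [449.3, 370.4, 84.4]
eef_rot: [0.679, 0.734, 0.001, 0.0]
force: [0.2, -0.5, -0.3]
grip_width: 1.0
gripper_force: 0.0
```

Request:
arm_command:
  rows:
    - {"dx": 0,"dy": 0,"dz": 0,"wx": 0,"wy": 0,"wz": 0,"claw": 60}
    - {"dx": 0,"dy": 0,"dz": 0,"wx": 0,"wy": 0,"wz": 0,"claw": 80}
    - {"dx": 0,"dy": 0,"dz": 0,"wx": 0,"wy": 0,"wz": 0,"claw": 100}
    - {"dx": 0,"dy": 0,"dz": 0,"wx": 0,"wy": 0,"wz": 0,"claw": 130}
    - {"dx": 0,"dy": 0,"dz": 0,"wx": 0,"wy": 0,"wz": 0,"claw": 130}
    - {"dx": 0,"dy": 0,"dz": 0,"wx": 0,"wy": 0,"wz": 0,"claw": 130}
    - {"dx": 0,"dy": 0,"dz": 0,"wx": 0,"wy": 0,"wz": 0,"claw": 130}

```text
t: 42.0
tool_pos: [447.9, 370.4, 83.8]
eef_rot: [0.679, 0.734, 0.0, -0.0]
force: [-1.4, -0.3, 4.2]
grip_width: 0.668
gripper_force: 31.1
```

Request:
arm_command:
  rows:
    - {"dx": 0,"dy": 0,"dz": -0.02,"wx": 0,"wy": 0,"wz": 0,"claw": 130}
    - {"dx": 0,"dy": 0,"dz": -0.04,"wx": 0,"wy": 0,"wz": 0,"claw": 130}
    - {"dx": -0.02,"dy": 0.007,"dz": -0.03,"wx": 0,"wy": 0,"wz": 0,"claw": 130}
    - {"dx": -0.05,"dy": 0.019,"dz": -0.01,"wx": 0,"wy": 0,"wz": 0,"claw": 130}
    - {"dx": -0.054,"dy": 0.02,"dz": 0,"wx": 0,"wy": 0,"wz": 0,"claw": 130}
    - {"dx": -0.054,"dy": 0.02,"dz": 0,"wx": 0,"wy": 0,"wz": 0,"claw": 130}
    - {"dx": -0.054,"dy": 0.02,"dz": 0,"wx": 0,"wy": 0,"wz": 0,"claw": 130}
    - {"dx": -0.05,"dy": 0.02,"dz": 0,"wx": 0,"wy": 0,"wz": 0,"claw": 130}

```text
t: 43.0
tool_pos: [576.1, 95.4, 182.8]
eef_rot: [0.679, 0.734, -0.0, -0.0]
force: [0.3, 0.8, -2.1]
grip_width: 0.667
gripper_force: 33.1
```

Request:
arm_command:
  rows:
    - {"dx": -0.042,"dy": 0.0145,"dz": 0,"wx": 0,"wy": 0,"wz": 0,"claw": 130}
    - {"dx": 0,"dy": 0,"dz": 0,"wx": 0,"wy": 0,"wz": 0,"claw": 130}
    - {"dx": 0,"dy": 0,"dz": 0.03,"wx": 0,"wy": 0,"wz": 0,"claw": 130}
    - {"dx": 0,"dy": 0,"dz": 0.03,"wx": 0,"wy": 0,"wz": 0,"claw": 130}
    - {"dx": 0,"dy": 0,"dz": 0.01,"wx": 0,"wy": 0,"wz": 0,"claw": 130}
    - {"dx": 0,"dy": 0,"dz": 0,"wx": 0,"wy": 0,"wz": 0,"claw": 130}
    - {"dx": 0,"dy": 0,"dz": 0,"wx": 0,"wy": 0,"wz": 0,"claw": 130}

```text
t: 43.88
tool_pos: [594.3, 56.8, 114.0]
eef_rot: [0.679, 0.734, 0.001, 0.001]
force: [-0.2, -0.2, -1.7]
grip_width: 0.673
gripper_force: 33.1
```

Request:
arm_command:
  rows:
    - {"dx": 0,"dy": 0,"dz": 0.015,"wx": 0,"wy": 0,"wz": 0,"claw": 130}
    - {"dx": 0,"dy": 0,"dz": 0.008,"wx": 0,"wy": 0,"wz": 0,"claw": 130}
    - {"dx": 0,"dy": 0,"dz": 0.004,"wx": 0,"wy": 0,"wz": 0,"claw": 130}
    - {"dx": 0,"dy": 0,"dz": 0,"wx": 0,"wy": 0,"wz": 0,"claw": 130}
    - {"dx": 0,"dy": 0,"dz": 0,"wx": 0,"wy": 0,"wz": 0,"claw": 130}

```text
t: 44.5
tool_pos: [593.7, 56.4, 86.0]
eef_rot: [0.679, 0.734, 0.0, 0.0]
force: [0.4, -0.0, -1.8]
grip_width: 0.67
gripper_force: 33.1
```

Request:
arm_command:
  rows:
    - {"dx": 0,"dy": 0,"dz": 0.0015,"wx": 0,"wy": 0,"wz": 0,"claw": 130}
    - {"dx": 0,"dy": 0,"dz": 0,"wx": 0,"wy": 0,"wz": 0,"claw": 130}

```text
t: 44.75
tool_pos: [593.5, 56.4, 84.3]
eef_rot: [0.679, 0.734, 0.0, 0.0]
force: [-0.1, -0.4, -2.3]
grip_width: 0.666
gripper_force: 33.1
```

Request:
arm_command:
  rows:
    - {"dx": 0,"dy": 0,"dz": 0.001,"wx": 0,"wy": 0,"wz": 0,"claw": 130}
    - {"dx": 0,"dy": 0,"dz": 0,"wx": 0,"wy": 0,"wz": 0,"claw": 130}

```text
t: 45.0
tool_pos: [593.6, 56.4, 83.9]
eef_rot: [0.679, 0.734, 0.0, 0.0]
force: [-1.1, -0.0, 2.9]
grip_width: 0.668
gripper_force: 33.5
```

Request:
arm_command:
  rows:
    - {"dx": 0,"dy": 0,"dz": 0,"wx": 0,"wy": 0,"wz": 0,"claw": 80}
    - {"dx": 0,"dy": 0,"dz": 0,"wx": 0,"wy": 0,"wz": 0,"claw": 60}
    - {"dx": 0,"dy": 0,"dz": 0,"wx": 0,"wy": 0,"wz": 0,"claw": 20}
    - {"dx": 0,"dy": 0,"dz": 0,"wx": 0,"wy": 0,"wz": 0,"claw": 0}
    - {"dx": 0,"dy": 0,"dz": 0,"wx": 0,"wy": 0,"wz": 0,"claw": 0}
    - {"dx": 0,"dy": 0,"dz": -0.03,"wx": 0,"wy": 0,"wz": 0,"claw": 0}
    - {"dx": 0,"dy": 0,"dz": -0.05,"wx": 0,"wy": 0,"wz": 0,"claw": 0}
    - {"dx": 0,"dy": 0,"dz": -0.05,"wx": 0,"wy": 0,"wz": 0,"claw": 0}

```text
t: 46.0
tool_pos: [593.2, 56.4, 214.4]
eef_rot: [0.679, 0.734, -0.0, -0.0]
force: [1.0, 0.2, -0.4]
grip_width: 0.997
gripper_force: 0.0
```

Request:
arm_command:
  rows:
    - {"dx": 0.051,"dy": -0.0207,"dz": 0,"wx": 0,"wy": 0,"wz": 1.5,"claw": 0}
    - {"dx": 0.051,"dy": -0.0207,"dz": 0,"wx": 0,"wy": 0,"wz": 0,"claw": 0}
    - {"dx": 0.051,"dy": -0.0207,"dz": 0,"wx": 0,"wy": 0,"wz": 0,"claw": 0}
    - {"dx": 0.051,"dy": -0.0207,"dz": 0,"wx": 0,"wy": 0,"wz": 0,"claw": 0}
    - {"dx": 0,"dy": 0,"dz": 0.05,"wx": 0,"wy": 0,"wz": 0,"claw": 0}
    - {"dx": 0,"dy": 0,"dz": 0.05,"wx": 0,"wy": 0,"wz": 0,"claw": 0}
    - {"dx": 0,"dy": 0,"dz": 0,"wx": 0,"wy": 0,"wz": 0,"claw": 0}
    - {"dx": 0,"dy": 0,"dz": 0,"wx": 0,"wy": 0,"wz": 0,"claw": 0}

```text
t: 47.0
tool_pos: [499.8, 255.4, 114.8]
eef_rot: [0.688, 0.725, 0.001, 0.0]
force: [0.3, 0.7, 0.6]
grip_width: 1.001
gripper_force: 0.0
```

Run:
```python
from h import *
np.set_printoptions(precision=1,suppress=True)
sc=ctrl.get_image("scene")[:,:,::-1]; sd=ctrl.get_image("side")[:,:,::-1]
c=ctrl.get_calibration("wrist"); im=ctrl.get_image("wrist")[:,:,::-1]
g=lambda a:cv2.inRange(cv2.cvtColor(a,cv2.COLOR_BGR2HSV),(45,70,20),(90,255,255))
print(ctrl.sense()["tool_pos"])
for nm,a in (("scene",sc),("side",sd)):
    n,l,s,ce=cv2.connectedComponentsWithStats(g(a)); print(nm,[(list(map(int,s[i])),ce[i]) for i in range(1,n) if s[i][4]>150])
h=cv2.cvtColor(im,cv2.COLOR_BGR2HSV); print("proj relay",proj("wrist",(495,253,48),c))
f=lambda a,x,y,w,h:cv2.resize(a[y:y+h,x:x+w],(400,300),interpolation=cv2.INTER_CUBIC)
cv2.imwrite("pics/p10.png",np.vstack([np.hstack([f(sc,270,150,148,111),f(sd,230,180,188,141)]),np.hstack([cv2.resize(im,(400,300)),f(sc,420,180,132,99)])]))
```

```text
[500.6 255.5 115.5]
scene [([296, 194, 28, 52, 1196], array([310.2, 220. ])), ([347, 207, 29, 49, 1099], array([360.8, 231.9]))]
side [([302, 187, 31, 57, 1430], array([316.6, 216.3])), ([336, 207, 31, 65, 1778], array([350.6, 238.7]))]
proj relay (np.float64(313.5748564147744), np.float64(256.4380258986995))
```

View pics/p10.png

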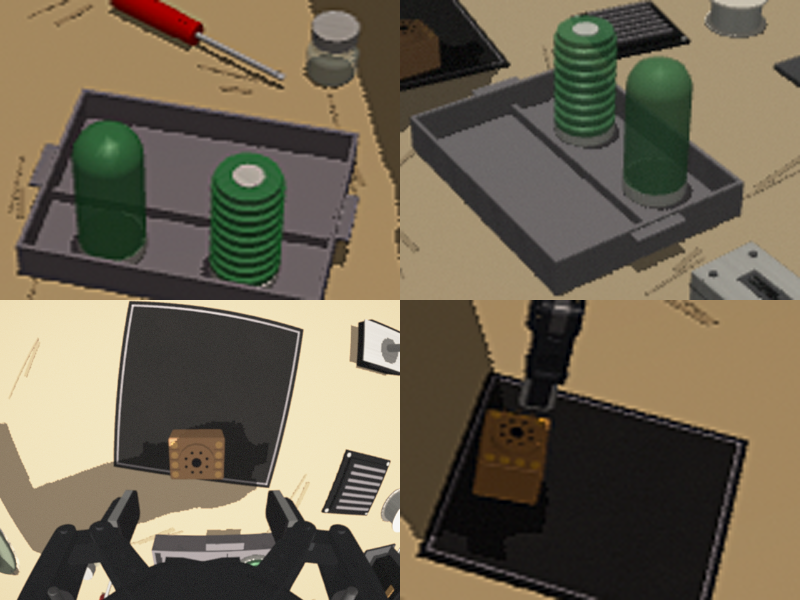

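Both diffusers stand upright in the back bay, between rib and wall, and the relay base is at wrist pixel (314,260). Pick it up.

Request:
arm_command:
  rows:
    - {"dx": -0.003,"dy": -0.006,"dz": 0.04,"wx": 0,"wy": 0,"wz": 0,"claw": 0}
    - {"dx": 0,"dy": 0,"dz": 0.03,"wx": 0,"wy": 0,"wz": 0,"claw": 0}
    - {"dx": 0,"dy": 0,"dz": 0.025,"wx": 0,"wy": 0,"wz": 0,"claw": 0}
    - {"dx": 0,"dy": 0,"dz": 0,"wx": 0,"wy": 0,"wz": 0,"claw": 0}
    - {"dx": 0,"dy": 0,"dz": 0,"wx": 0,"wy": 0,"wz": 0,"claw": 0}
    - {"dx": 0,"dy": 0,"dz": 0,"wx": 0,"wy": 0,"wz": 0,"claw": 60}
    - {"dx": 0,"dy": 0,"dz": 0,"wx": 0,"wy": 0,"wz": 0,"claw": 80}
    - {"dx": 0,"dy": 0,"dz": 0,"wx": 0,"wy": 0,"wz": 0,"claw": 100}
  squeeze: 40

```text
t: 48.15
tool_pos: [494.1, 252.2, 19.6]
eef_rot: [0.688, 0.725, 0.001, 0.001]
force: [0.2, -0.8, 5.5]
grip_width: 0.645
gripper_force: 42.7
```

Request:
arm_command:
  rows:
    - {"dx": 0,"dy": 0,"dz": 0,"wx": 0,"wy": 0,"wz": 0,"claw": 140}
    - {"dx": 0,"dy": 0,"dz": 0,"wx": 0,"wy": 0,"wz": 0,"claw": 140}
    - {"dx": 0,"dy": 0,"dz": 0,"wx": 0,"wy": 0,"wz": 0,"claw": 140}
    - {"dx": 0,"dy": 0,"dz": 0,"wx": 0,"wy": 0,"wz": 0,"claw": 140}

```text
t: 48.65
tool_pos: [494.0, 252.2, 19.6]
eef_rot: [0.688, 0.725, 0.001, 0.001]
force: [-0.7, -0.6, 5.5]
grip_width: 0.648
gripper_force: 42.7
```

Request:
arm_command:
  rows:
    - {"dx": 0,"dy": 0,"dz": -0.02,"wx": 0,"wy": 0,"wz": 0,"claw": 140}
    - {"dx": 0,"dy": 0,"dz": -0.05,"wx": 0,"wy": 0,"wz": 0,"claw": 140}
    - {"dx": 0,"dy": 0,"dz": -0.06,"wx": 0,"wy": 0,"wz": 0,"claw": 140}
    - {"dx": -0.05,"dy": 0.001,"dz": 0,"wx": 0,"wy": 0,"wz": 0,"claw": 140}
    - {"dx": -0.055,"dy": 0.001,"dz": 0,"wx": 0,"wy": 0,"wz": 0,"claw": 140}
    - {"dx": -0.055,"dy": 0.001,"dz": 0,"wx": 0,"wy": 0,"wz": 0,"claw": 140}
    - {"dx": -0.055,"dy": 0,"dz": 0,"wx": 0,"wy": 0,"wz": 0,"claw": 140}
    - {"dx": -0.0415,"dy": 0,"dz": 0,"wx": 0,"wy": 0,"wz": 0,"claw": 140}

```text
t: 49.65
tool_pos: [509.2, -6.2, 148.6]
eef_rot: [0.689, 0.725, 0.0, 0.0]
force: [0.2, -0.8, -1.7]
grip_width: 0.647
gripper_force: 43.2
```

Request:
arm_command:
  rows:
    - {"dx": 0,"dy": 0,"dz": 0,"wx": 0,"wy": 0,"wz": 0,"claw": 140}
    - {"dx": 0,"dy": 0,"dz": 0.01,"wx": 0,"wy": 0,"wz": 0,"claw": 140}
    - {"dx": 0,"dy": 0,"dz": 0,"wx": 0,"wy": 0,"wz": 0,"claw": 140}

```text
t: 50.02
tool_pos: [508.3, -2.8, 137.2]
eef_rot: [0.688, 0.726, -0.001, -0.001]
force: [0.4, 0.6, -1.1]
grip_width: 0.647
gripper_force: 43.2
```

Request:
arm_command:
  rows:
    - {"dx": 0,"dy": 0.002,"dz": 0.04,"wx": 0,"wy": 0,"wz": 0,"claw": 140}
    - {"dx": 0,"dy": 0,"dz": 0.04,"wx": 0,"wy": 0,"wz": 0,"claw": 140}
    - {"dx": 0,"dy": 0,"dz": 0.025,"wx": 0,"wy": 0,"wz": 0,"claw": 140}
    - {"dx": 0,"dy": 0,"dz": 0.008,"wx": 0,"wy": 0,"wz": 0,"claw": 140}
    - {"dx": 0,"dy": 0,"dz": 0,"wx": 0,"wy": 0,"wz": 0,"claw": 140}
    - {"dx": 0,"dy": 0,"dz": 0.003,"wx": 0,"wy": 0,"wz": 0,"claw": 140}
    - {"dx": 0,"dy": 0,"dz": 0,"wx": 0,"wy": 0,"wz": 0,"claw": 140}
    - {"dx": 0,"dy": 0,"dz": 0,"wx": 0,"wy": 0,"wz": 0,"claw": 140}

```text
t: 51.02
tool_pos: [511.8, -4.1, 22.9]
eef_rot: [0.688, 0.725, 0.0, 0.0]
force: [0.8, -0.9, -1.5]
grip_width: 0.642
gripper_force: 43.1
```

Request:
arm_command:
  rows:
    - {"dx": 0,"dy": 0,"dz": 0.002,"wx": 0,"wy": 0,"wz": 0,"claw": 140}
    - {"dx": 0,"dy": 0,"dz": 0,"wx": 0,"wy": 0,"wz": 0,"claw": 140}

```text
t: 51.28
tool_pos: [511.3, -4.0, 20.2]
eef_rot: [0.688, 0.725, -0.0, -0.0]
force: [0.0, 1.2, -1.5]
grip_width: 0.644
gripper_force: 43.1
```

Request:
arm_command:
  rows:
    - {"dx": 0,"dy": 0,"dz": 0.0015,"wx": 0,"wy": 0,"wz": 0,"claw": 140}
    - {"dx": 0,"dy": 0,"dz": 0,"wx": 0,"wy": 0,"wz": 0,"claw": 140}

```text
t: 51.52
tool_pos: [511.5, -4.1, 19.6]
eef_rot: [0.688, 0.725, 0.0, 0.0]
force: [-1.9, 0.5, 8.2]
grip_width: 0.65
gripper_force: 44.2
```

Request:
arm_command:
  rows:
    - {"dx": 0,"dy": 0,"dz": 0,"wx": 0,"wy": 0,"wz": 0,"claw": 80}
    - {"dx": 0,"dy": 0,"dz": 0,"wx": 0,"wy": 0,"wz": 0,"claw": 50}
    - {"dx": 0,"dy": 0,"dz": 0,"wx": 0,"wy": 0,"wz": 0,"claw": 40}
    - {"dx": 0,"dy": 0,"dz": 0,"wx": 0,"wy": 0,"wz": 0,"claw": 40}
    - {"dx": 0,"dy": 0,"dz": -0.03,"wx": 0,"wy": 0,"wz": 0,"claw": 40}
    - {"dx": 0,"dy": 0,"dz": -0.06,"wx": 0,"wy": 0,"wz": 0,"claw": 40}
    - {"dx": 0,"dy": 0,"dz": -0.06,"wx": 0,"wy": 0,"wz": 0,"claw": 40}
    - {"dx": 0,"dy": 0,"dz": -0.06,"wx": 0,"wy": 0,"wz": 0,"claw": 40}

```text
t: 52.52
tool_pos: [511.1, -4.0, 230.7]
eef_rot: [0.688, 0.725, 0.0, 0.0]
force: [0.5, 0.1, -0.9]
grip_width: 0.844
gripper_force: 0.0
```

Request:
arm_command:
  rows:
    - {"dx": 0,"dy": -0.05,"dz": -0.03,"wx": 0,"wy": 0,"wz": 0,"claw": 40}
    - {"dx": 0,"dy": -0.03,"dz": 0,"wx": 0,"wy": 0,"wz": 0,"claw": 40}
    - {"dx": 0,"dy": 0,"dz": 0,"wx": 0,"wy": 0,"wz": 0,"claw": 40}
    - {"dx": 0,"dy": 0,"dz": 0,"wx": 0,"wy": 0,"wz": 0,"claw": 40}

```text
t: 53.02
tool_pos: [432.1, -8.3, 258.9]
eef_rot: [0.688, 0.725, 0.0, 0.0]
force: [0.0, 0.0, 0.1]
grip_width: 0.842
gripper_force: 0.0
```

Run:
```python
from h import *
sc=ctrl.get_image("scene")[:,:,::-1]; sd=ctrl.get_image("side")[:,:,::-1]
cv2.imwrite("pics/p11.png",np.hstack([cv2.resize(sc[100:325,160:460],(400,300)),cv2.resize(sd[170:440,225:495],(400,300))]))
print(ctrl.sense()["tool_pos"],ctrl.sense()["t"])
```

```text
[432.22176369  -8.25230085 258.47269101] 53.125
```

View pics/p11.png

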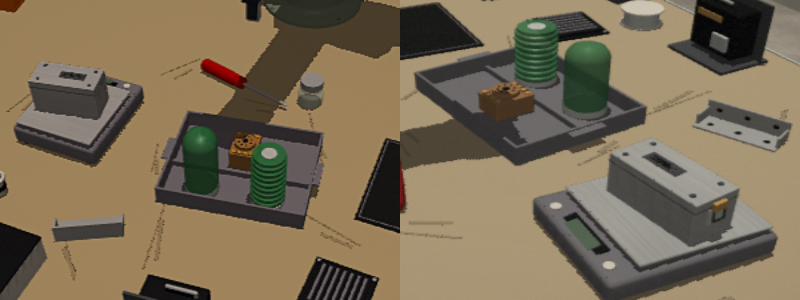

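The final view shows the box centred on the pan, both diffusers upright in the back bay, and the relay base flat with its socket up in the front bay.

```bash
python3 -c "
from rig import ctrl
print(ctrl.job_done())"
```

```text
the job is handed in; nothing more can be done
None
```

The job is handed in at about 53 s with the coin box on the scale pan, both diffusers in the back bay and the relay base socket up in the front bay; on the first try at the relay base the gripper pressed on the tray wall (about 70 N at the wrist) and slid the base about 8 mm, and no pass or fail verdict came back.

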